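# Pop the cover off a weld and hold the loupe in focus over it

## Task

With the cranked pry tool, lever the orange snap cover up out of its spring catches and swing it right over until it leans back on its stop (no gripper on the cover while it is still shut), then stand the tool back in its red holder. Then take the loupe by its handle and hold it level over the tube, lens centred above the weld bead and level with the yellow focus collar on the gauge post, touching nothing. Finish while still holding it there steadily; do not shift the collar or disturb the other things on the table.

Things in the scene. Friction and masses are not known exactly. Their poses are not given: they have to be found in the camera images.
- fixture: fixed weld fixture: blue plate 150 x 190 x 12 mm carrying a steel tube (40 mm diameter, 170 long along y, axis 36 mm up). Origin on the table under the tube's middle; -x is the cover's tab side, +x its hinge side. Catch posts (16 x 10, 80 mm high) at x -30, y +-47 mm; gauge post (10 mm diameter, 182 mm high) at x +48, y +80 mm. Free space between tab and plate
- weld_spot (a point): top of the copper-coloured weld bead (a band 8 mm wide round the tube), in the middle of the tube, 57.5 mm above the table; hidden under the shut cover
- cover (a joint): orange cover plate, 4 mm thick, 56 wide; hinge axis along fixture y at x +40 mm, 64 mm above table; plate to x -33, then tab 32 wide to x -48 mm, underside 62 mm up; 12 mm skirts at its sides. 0 shut, grows as tab swings up and over to +x, 2.1 = stop. Catches: about 5 N up at the tab pops it in the first 10 mm; then it swings freely, falls shut before 1.57 (upright), to its stop beyond
- cover_tab (a point): middle of the underside of the cover's tab, 5 mm from its outer edge, 83 mm from the hinge axis; moves with the cover
- focus_mark (a point): centre of the yellow focus collar (20 mm diameter, 10 mm high, with a thin pointer 29 mm long towards -x) on the gauge post: its height is the height for the middle of the lens's thickness. It sits stiffly where it was set, 125 to 160 mm above the table
- pry_grip (a point): centre of the green handle (16 x 16 mm, 66 high) of the cranked pry tool (142 mm high, 140 g), standing upright; 103 mm above its sole. x axis points along the foot. Below the handle a steel shank of 11 mm diameter; at the bottom a flat steel foot 5 mm thick, 16 mm wide, from 8 mm behind to 40 mm ahead of the handle's axis along x
- pry_foot (a point): middle of the underside of the pry tool's foot, 16 mm ahead of the handle's axis and 103 mm below the handle's centre
- holder: red holder, fixed: an open pocket 60 x 28 mm inside (long side along its x), walls 5 mm, rim 42 mm and inner floor 5 mm above the table, on a 90 x 58 mm plate; origin on the table under the pocket's centre. The pry tool's foot stands in the pocket, its middle at the pocket's centre
- rest: wooden loupe rest, fixed: plate 150 x 56 x 6 mm with two posts 14 mm wide that carry the loupe's handle 36 mm above the table at 43 mm either side of the handle's centre; free between them. Origin on the table under the handle's centre; x towards the lens
- loupe_grip (a point): centre of the loupe's black handle (100 long x 18 wide x 18 mm high, lying level), 45 mm above the table on the rest. x axis along the handle towards the lens, z up; loupe 120 g
- lens_center (a point): centre of the loupe's lens, in a round aluminium frame 56 mm outside diameter, 10 mm thick; 85 mm from the handle's centre along x, at the same height
- gas_cup: bystander: brick-red ceramic gas cup, 20 mm wide, 48 mm high, standing; origin at its underside
- flange: bystander: flat steel flange ring, 90 mm across, 10 mm high; origin at its underside
- tube_offcut: bystander: steel tube offcut, 50 mm diameter, 60 mm high, standing; origin at its underside
- flux_jar: bystander: jar with black cap, 60 mm diameter, 75 mm high; origin at its underside
- magnet_square: bystander: yellow L-shaped magnet square, 75 x 16 mm, 77 mm high; origin at its underside
Things that resemble listed ones, but are neither listed nor needed, are in the scene too. Leave any blue or purple look-alike of the part that bears pry_grip alone.

How it is judged:
On the way, in this order (a step that is already met when the one before it is completed fails the run):
1. the pry tool has levered the cover up out of its catches (value of joint cover above 0.2 rad and contact force between pry_tool and cover above 0.05 N), for 0.05 s.
2. the cover leans back on its stop and the pry tool stands released in its holder (value of joint cover above 1.7 rad and horizontal distance between pry_foot and holder below 0.016 m and height (world z) of pry_foot below 0.02 m and angle between pry_foot's own z axis and vertical below 0.45 rad and contact force between the fingers and pry_tool below 0.1 N), for 0.2 s.
At the end, for the whole second after the job is handed in: Loupe held still in the fingers, touching nothing else: lens centre within 12 mm of the weld seen from above, within 8 mm of the collar's height, tilt under 0.14 rad. Cover open beyond 1.7 rad. Pry tool released in its holder (foot within 16 mm of the centre, on the floor, tilt under 0.45 rad) (all of step 2 and horizontal distance between lens_center and weld_spot below 0.012 m and z of lens_center in the frame of focus_mark between -0.008 and 0.008 m and angle between lens_center's own z axis and vertical below 0.14 rad and linear speed of loupe below 0.02 m/s and contact force between the fingers and loupe above 1 N and contact force between loupe and fixture below 0.1 N and contact force between loupe and rest below 0.1 N); the arm keeps its last pose, push and grip.
It fails at once if the gripper or arm touches the cover while it is still shut (value of joint cover below 0.15 rad and contact force between any of the fingers, the arm and cover above 1 N).
It fails at once if the focus collar is shifted by more than 6 mm (distance of focus_mark from where it was at the start of the episode above 0.006 m).
It fails at once if a bystander is moved by more than 40 mm (distance of any of gas_cup, flange, tube_offcut, flux_jar, magnet_square from where it was at the start of the episode above 0.04 m).
It also fails if it takes over 59 s, if anything falls off the work surface, if the arm or the gripper's body presses on something with over 40 N, if the wrist force passes 120 N, or if a joint passes its speed limit or range.

## Robot

A 7-joint arm with a two-finger parallel gripper is mounted at the origin on the work surface. World frame = base frame: x ahead of the robot, y to its left, z up, the work surface at z = 0. Lengths are in m, angles in rad, forces in N, time in s.
With the tool pointing down it reaches from about 0.375 to 0.925 m from the base axis. Payload 3.1 kg.
Tool frame: the origin (TCP) lies midway between the tips of the shut fingers; the grasp point (between the pads) lies 19 mm behind it; z points along the fingers, y is the direction in which the jaws open and shut (so a half turn about z gives the same grasp; the last joint's range is limited). The gripper opens to 85 mm and grips with 20 to 120 N. Pads are 22 mm wide; open, the fingers measure 114 mm over their backs; the gripper's body (76 mm by 85 mm) begins 54 mm behind the grasp point. The pads swing forward as they close: fully open they stand 13 mm farther back than shut.
Start: joints at [1.238, 0.383, 0.044, 1.598, -0.018, 1.161, -0.05], TCP at [0.151, -0.632, 0.204] pointing down, gripper open.
Joint ranges: [-2.61, 2.61], [-0.41, 2.15], [-1.48, 1.57], [0, 2.5], [-1.57, 4.71], [0.05, 1.97], [-2.85, 2.85]. Speed limits (rad/s): [2.79, 2.79, 3.14, 3.14, 3.14, 3.14, 3.14].

## Interface

Orientations are given as [roll, pitch, yaw] about the fixed x, y, z axes, in that order (R = Rz(yaw) Ry(pitch) Rx(roll)).
In Python, from bench import r, eyes, nets gives the robot as it stands.
- The arm moves only by the tool step_arm, never from a script. Its argument "commands" is a list of rows, each a list of 3 entries, a list of its own where there are three numbers: the turn, a rotation vector about the tool's x, y, z in rad, then the shift along the tool's x, y, z in mm, then the finger opening in mm, from 0 to 85.4. A call has 1 to 8 rows; each row shifts and turns the commanded pose from where the row before left it, along the tool's axes as they then stand; what a row does not reach is not made up. A row lasts 1/12 s, in which the tool goes at most 41.7 mm and 7.16 degrees, less where a joint would pass 70% of its speed; a pose out of reach is approached as far as the arm can. A call with a gripper value outside its range is refused whole. The fingers move at their own pace and stop on an object; the grip force is fixed at half the most. Time passes only in rows, so rows that do not move let the fingers close. It gives the time, the measured TCP pose, the force and the opening at its end, in the units of the state.
- r.get_obs(): the state, without advancing time (a new reading comes with each control period).
- eyes.camera(name): name is "side" or "top"; returns a dict with "pixels" (480x640x3 uint8, blue, green, red), "intrinsics" (3x3 intrinsics, pixels), "D" ([k1, k2, p1, p2, k3] as OpenCV has them; the pictures are not rectified), "xyz" and "rotation" of the camera in the world. Camera axes: x right, y down, z forward; pixel columns grow to the right and rows downward; lengths in m; the calibration is good to about 2 mm. A picture is of the moment at which its call begins. There is no depth.
- r.finish_job(): hands the job in, once; it reports no verdict.
Trained networks look in the newest picture that a camera, given by its name, has taken for a name from the list of things; names that differ only in an ending like _2 or _b are one class to them, and where a whole thing is asked for, a point or a joint stands for the part that bears it (a point fixed in the world has none). Each returns a list of dicts, best first, with "score" (0 to 1); they miss things now and then, are a little off and sometimes report something else, mostly with a low value. They report only what shows in the picture. A call takes as long as a camera call. They do not tell look-alikes from the thing itself.
- nets.silhouettes(camera, target): "mask" (480x640 bool, what is visible of it) and "extent" ([left, top, right, bottom] in pixels, round what is visible of it).
- nets.spot_point(camera, target): "at" ([column, row] in pixels: a listed point, or the origin of a listed thing).
The state is a dict: "time": time; "qpos": joint angles; "qvel": joint speeds; "tau": joint torques, N m; "position": TCP position; "eef_rot": TCP orientation; "wrist_force": force on the tool from outside, world axes, zero at the start; "ft_torque": the same for the moment, N m; "opening": finger opening in m.
Only numpy, scipy, OpenCV 4.12 (cv2) and the standard library are available. Lean on these libraries where they do the work, as an engineer would, in place of code of your own. Each camera call takes 0.05 s, during which the arm holds its last target.

## Working session

There is one attempt and no reset: what is moved stays moved. The work goes in short steps, Python scripts to look and compute and a tool call to move; the robot and the scene stay as the last step left them, time stands still between calls to the robot, and variables do not carry over. Pictures are saved under pics/ and viewed, and the job is handed in when it is done.

Besides the shell and the picture viewer there is one more tool, called after "Emit:" as name([rows], argument=value, ...), one row to a line, values as JSON. step_arm: Moves the arm, as the interface text tells. Its arguments: {"type":"object","properties":{"commands":{"type":"array"}},"required":["commands"]}

```bash
mkdir -p pics; ls; python3 - <<'E'
from bench import r, eyes, nets
import cv2
print(r.get_obs())
for n in ("top","side"):
    c=eyes.camera(n); cv2.imwrite(f"pics/{n}0.png",c["pixels"]); print(n,c["intrinsics"],c["D"],c["xyz"],c["rotation"])
E
```

```text
pics
{'time': 0.0, 'qpos': array([ 1.23821284,  0.38382426,  0.04385101,  1.59959982, -0.01789827,
        1.16116603, -0.04991544]), 'qvel': array([ 9.95485699e-04,  1.67954928e-03, -1.98430429e-03, -1.53876049e-05,
        9.46534633e-05, -2.49880261e-04, -4.76795202e-04]), 'tau': array([ 3.14924282e-04, -4.33457279e+01,  1.02488436e+00, -2.49513352e+01,
        1.06737381e-02,  1.14163320e-02, -2.35511459e-05]), 'position': array([ 0.15095459, -0.63118647,  0.20298246]), 'eef_rot': array([-3.13899208e+00,  1.47518433e-04,  2.34832446e-01]), 'wrist_force': array([-0.35439875,  0.05447681,  0.50206073]), 'ft_torque': array([-0.03201722,  0.03216781, -0.00899767]), 'opening': 0.08504221487765465}
top [[447.08686159   0.         323.47461912]
 [  0.         447.08686159 244.14026193]
 [  0.           0.           1.        ]] [-0.02589669  0.          0.          0.          0.        ] [0.35274041 0.00816069 1.11495432] [-2.99207424  0.00708769 -1.56592152]
side [[618.24146867   0.         308.75793996]
 [  0.         618.24146867 239.62526401]
 [  0.           0.           1.        ]] [-0.09316057  0.          0.          0.          0.        ] [0.27458234 1.03217952 0.81909234] [-2.15261841 -0.00714436 -2.90479529]
```

View pics/top0.png

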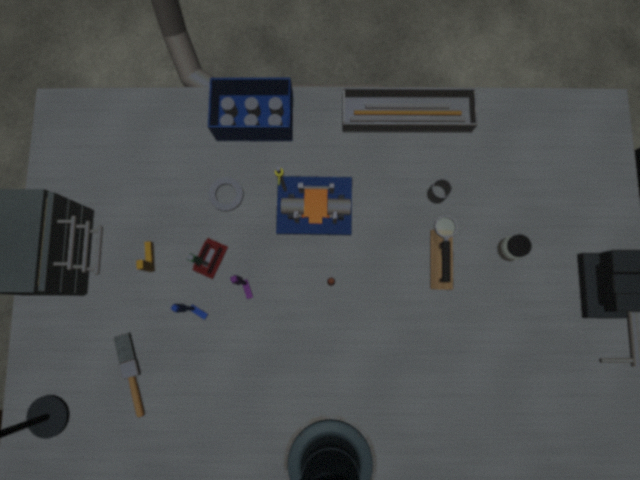

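View pics/side0.png

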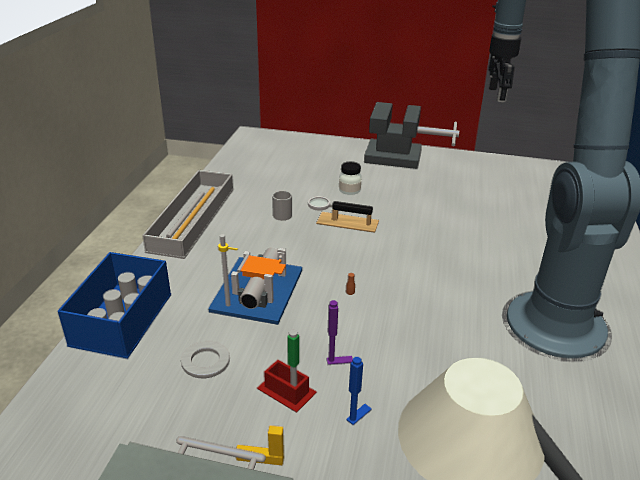

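```bash
cat > h.py <<'E'
from bench import r, eyes, nets
import cv2, numpy as np
from scipy.spatial.transform import Rotation as Ro
from scipy.optimize import least_squares
np.set_printoptions(precision=4,suppress=True)
C={}
def cam(n,save=None):
    c=eyes.camera(n); C[n]=c
    if save: cv2.imwrite("pics/"+save,c["pixels"])
    return c
def RT(c): return Ro.from_euler('xyz',c["rotation"]).as_matrix(), np.array(c["xyz"])
def ray(c,uv):
    p=cv2.undistortPoints(np.array([[uv]],float),c["intrinsics"],np.array(c["D"]))[0,0]
    R,t=RT(c); d=R@np.array([p[0],p[1],1]); return t,d/np.linalg.norm(d)
def at_z(c,uv,z):
    t,d=ray(c,uv); return t+d*(z-t[2])/d[2]
def proj(c,P):
    R,t=RT(c); P=np.atleast_2d(P).astype(float)
    return cv2.projectPoints((P-t)@R,np.zeros(3),np.zeros(3),c["intrinsics"],np.array(c["D"]))[0][:,0]
def tri(obs):
    A=np.zeros((3,3));b=np.zeros(3)
    for c,uv in obs:
        t,d=ray(c,uv);M=np.eye(3)-np.outer(d,d);A+=M;b+=M@t
    P=np.linalg.solve(A,b); return P,[np.linalg.norm(proj(c,P)[0]-uv) for c,uv in obs]
def crop(c,box,f,name):
    x0,y0,x1,y1=box; im=c["pixels"][y0:y1,x0:x1]
    cv2.imwrite("pics/"+name,cv2.resize(im,None,fx=f,fy=f,interpolation=cv2.INTER_CUBIC))
E
python3 - <<'E'
from h import *
for n in("top","side"): cam(n)
crop(C["top"],(160,150,380,330),3.6,"t1.png")
crop(C["side"],(200,220,400,440),2.7,"s1.png")
for t in ["fixture","weld_spot","cover_tab","focus_mark","pry_grip","pry_foot","holder","rest","loupe_grip","lens_center","gas_cup","flange","tube_offcut","flux_jar","magnet_square"]:
    print(t)
    for n in("top","side"):
        print("  ",n,[(np.round(d["at"],1).tolist(),round(d["score"],2)) for d in nets.spot_point(n,t)][:4])
print(r.get_obs()["time"])
E
```

```text
fixture
   top [([316.0, 208.2], 0.8)]
   side [([264.9, 289.9], 0.57), ([351.2, 205.8], 0.26)]
weld_spot
   top [([310.5, 201.7], 0.92)]
   side []
cover_tab
   top [([319.6, 220.0], 0.66)]
   side [([279.7, 269.0], 0.94), ([320.0, 203.8], 0.55), ([348.7, 189.3], 0.49)]
focus_mark
   top [([279.0, 175.6], 0.37)]
   side [([221.9, 247.0], 0.45)]
pry_grip
   top [([194.9, 259.4], 0.72), ([177.3, 305.9], 0.51), ([237.4, 280.1], 0.49)]
   side [([357.9, 376.9], 0.89), ([332.6, 317.5], 0.86), ([296.4, 350.1], 0.67), ([262.1, 291.8], 0.46)]
pry_foot
   top [([149.7, 259.2], 0.63), ([247.6, 288.1], 0.56), ([197.0, 310.2], 0.55), ([211.2, 258.5], 0.54)]
   side [([339.5, 362.2], 0.95), ([359.4, 415.4], 0.76), ([285.1, 392.0], 0.61)]
holder
   top [([206.9, 262.4], 0.68)]
   side [([287.3, 389.0], 0.59)]
rest
   top []
   side [([351.8, 225.1], 0.64)]
loupe_grip
   top [([447.5, 261.7], 0.71)]
   side [([350.5, 209.3], 0.63), ([277.2, 266.5], 0.36)]
lens_center
   top [([443.2, 226.4], 0.55), ([316.1, 211.1], 0.32)]
   side [([319.9, 203.8], 0.71)]
gas_cup
   top [([329.7, 285.2], 0.37)]
   side [([352.5, 290.2], 0.64)]
flange
   top [([225.5, 192.3], 0.59)]
   side [([203.6, 362.5], 0.65)]
tube_offcut
   top [([434.9, 196.7], 0.56), ([318.8, 217.1], 0.32)]
   side [([282.7, 214.5], 0.78)]
flux_jar
   top [([509.3, 248.4], 0.59)]
   side [([346.2, 188.7], 0.79), ([287.7, 386.9], 0.62)]
magnet_square
   top [([147.9, 259.8], 0.82)]
   side [([260.1, 459.8], 0.93)]
1.7
```

View pics/t1.png

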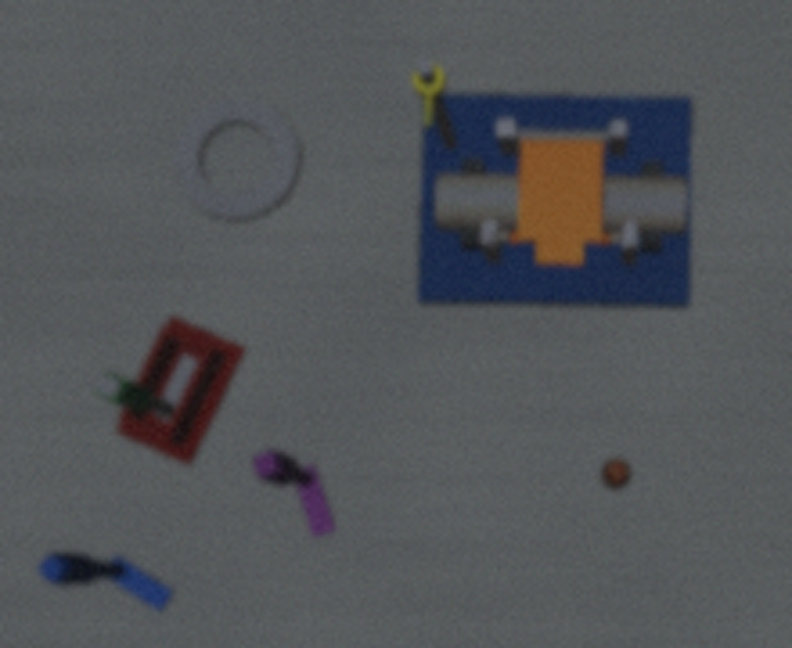

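View pics/s1.png

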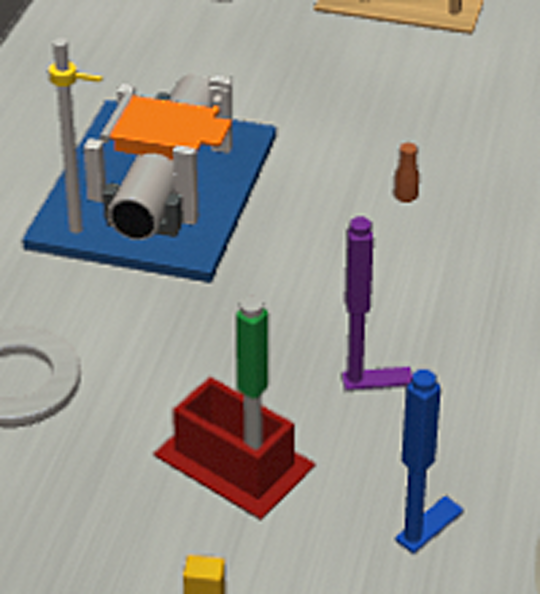

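```bash
cat >> h.py <<'E'
def cmask(c,hlo,hhi,smin,vmin,box):
    hsv=cv2.cvtColor(c["pixels"],cv2.COLOR_BGR2HSV)
    m=((hsv[...,0]>=hlo)&(hsv[...,0]<=hhi)&(hsv[...,1]>=smin)&(hsv[...,2]>=vmin)).astype(np.uint8)
    k=np.zeros_like(m);x0,y0,x1,y1=box;k[y0:y1,x0:x1]=1;m*=k
    return m
def quad(m):
    h=cv2.convexHull(np.argwhere(m)[:,::-1].astype(np.int32)).astype(np.float32)
    return cv2.approxPolyN(h,4,ensure_convex=True).reshape(-1,2)
def place(L,p):
    c,s=np.cos(p[2]),np.sin(p[2]);L=np.atleast_2d(L)
    return np.c_[p[0]+c*L[:,0]-s*L[:,1],p[1]+s*L[:,0]+c*L[:,1],L[:,2]]
E
cat > fit.py <<'E'
from h import *
import pickle
for n in("top","side"): cam(n)
pickle.dump(C,open("c0.pkl","wb"))
for nm,hl,hh,sm,boxes in [("blue",100,130,120,{"top":(270,170,360,240),"side":(200,250,310,330)}),("red",0,6,120,{"top":(180,230,235,285),"side":(250,350,320,415)}),("redb",174,180,120,{"top":(180,230,235,285),"side":(250,350,320,415)}),("wood",10,25,60,{"top":(420,225,460,295),"side":(310,200,385,235)})]:
    for n in boxes:
        m=cmask(C[n],hl,hh,sm,30,boxes[n]); 
        if m.sum()>30: print(nm,n,m.sum(),quad(m).tolist())
E
python3 fit.py
```

```text
blue top 1954 [[350.0, 233.0], [276.3333435058594, 233.0], [278.40740966796875, 177.0], [350.0, 177.0]]
blue side 2160 [[277.6334533691406, 323.8176574707031], [206.2659454345703, 311.223388671875], [238.90322875976562, 256.8279724121094], [303.14593505859375, 266.9052429199219]]
red top 235 [[212.53846740722656, 276.8461608886719], [192.59999084472656, 270.20001220703125], [206.51063537597656, 238.4042510986328], [226.70785522460938, 246.483154296875]]
red side 1554 [[296.125, 411.875], [256.51483154296875, 388.1089172363281], [270.9449157714844, 355.1259765625], [322.83331298828125, 385.16668701171875]]
redb top 161 [[211.94593811035156, 277.9729919433594], [192.875, 268.4375], [206.4522705078125, 239.0200958251953], [226.52174377441406, 246.7391357421875]]
redb side 34 [[296.0, 403.0], [270.0, 388.0], [272.9466857910156, 360.00640869140625], [311.0885009765625, 386.5398254394531]]
wood top 877 [[452.0, 289.3999938964844], [431.0, 288.0], [431.0, 228.76470947265625], [452.0, 237.41175842285156]]
wood side 814 [[374.28570556640625, 232.14285278320312], [315.34881591796875, 223.3023223876953], [323.21917724609375, 207.56166076660156], [379.71026611328125, 215.869140625]]
```

```bash
cat >> h.py <<'E'
from scipy.optimize import minimize
def box(x0,x1,y0,y1,z0,z1): return np.array([[x,y,z] for x in(x0,x1) for y in(y0,y1) for z in(z0,z1)],float)
S=8
def hullpoly(uv): return cv2.convexHull(uv.astype(np.float32))[:,0]
def ras(polys,org,size):
    im=np.zeros((size[1]*S,size[0]*S),np.uint8)
    for p in polys: cv2.fillPoly(im,[np.round((p-org+0.5)*S).astype(np.int32)],1)
    return cv2.resize(im.astype(np.float32),size,interpolation=cv2.INTER_AREA)
def fitmask(parts,p0,views,place=place,hull=False,sc=(.004,.004,.04)):
    # views: list (cam,mask); parts: list of Nx3 pts
    V=[]
    for c,m in views:
        if hull:
            mm=np.zeros_like(m);cv2.fillPoly(mm,[cv2.convexHull(np.argwhere(m)[:,::-1].astype(np.int32))],1);m=mm
        ys,xs=np.nonzero(m);o=np.array([xs.min()-10,ys.min()-10]);sz=(int(xs.max()-xs.min()+21),int(ys.max()-ys.min()+21))
        V.append((c,m[o[1]:o[1]+sz[1],o[0]:o[0]+sz[0]].astype(np.float32),o,sz))
    def cost(q,det=False):
        p=np.array(p0)+np.array(q)*np.array(sc);L=[]
        for c,m,o,sz in V:
            a=ras([hullpoly(proj(c,place(P,p))) for P in parts],o,sz)
            L.append(1-np.minimum(a,m).sum()/np.maximum(a,m).sum())
        return L if det else sum(L)
    best=None
    for s in range(3):
        x0=np.zeros(len(p0)) if best is None else best.x
        n=len(p0);sx=np.vstack([x0]+[x0+np.eye(n)[i]*(1.5 if s==0 else .7)*(-1)**s for i in range(n)])
        q=minimize(cost,x0,method="Nelder-Mead",options=dict(initial_simplex=sx,xatol=.02,fatol=1e-4))
        if best is None or q.fun<=best.fun: best=q
    return np.array(p0)+best.x*np.array(sc),cost(best.x,True)
E
cat > fit2.py <<'E'
from h import *
import pickle
C=pickle.load(open("c0.pkl","rb"))
T,Sd=C["top"],C["side"]
o=at_z(T,(314,205),.012);print("fixture guess",o)
bt=cmask(T,95,130,100,25,(270,170,360,240)); bs=cmask(Sd,95,130,100,25,(200,250,310,330))
pl=[box(-.075,.075,-.095,.095,0,.012)]
for v in ([(T,bt)],[(Sd,bs)],[(T,bt),(Sd,bs)]):
    print("fixture",*fitmask(pl,[o[0],o[1],0.],v,hull=True))
rt=cmask(T,0,8,90,20,(180,230,235,285))|cmask(T,170,180,90,20,(180,230,235,285))
rs=cmask(Sd,0,8,120,30,(250,350,320,415))|cmask(Sd,170,180,120,30,(250,350,320,415))
hp=[box(-.045,.045,-.029,.029,0,.004),box(-.035,.035,-.019,.019,0,.042)]
o=at_z(T,(209,258),.01);print("holder guess",o)
for v in ([(T,rt)],[(Sd,rs)],[(T,rt),(Sd,rs)]):
    print("holder",*fitmask(hp,[o[0],o[1],-.45],v,hull=False))
for n,v in (("T",[(T,rt)]),("S",[(Sd,rs)])): print("holder hull",n,*fitmask([np.vstack(hp)],[o[0],o[1],-.45],v,hull=True))
E
python3 fit2.py
```

```text
fixture guess [0.6189 0.0412 0.012 ]
fixture [ 0.6201  0.0419 -0.0171] [np.float32(0.036610663)]
fixture [ 0.622   0.0381 -0.016 ] [np.float32(0.037490547)]
fixture [ 0.6215  0.0401 -0.0165] [np.float32(0.04616934), np.float32(0.045607805)]
holder guess [0.4831 0.3024 0.01  ]
holder [ 0.4848  0.3024 -0.403 ] [np.float32(0.3436699)]
holder [ 0.4857  0.3008 -0.419 ] [np.float32(0.114175856)]
holder [ 0.4854  0.3017 -0.4127] [np.float32(0.34733254), np.float32(0.117982626)]
holder hull T [ 0.4845  0.3028 -0.4092] [np.float32(0.060793996)]
holder hull S [ 0.486   0.3008 -0.4245] [np.float32(0.03299117)]
```

```bash
cat > fit3.py <<'E'
from h import *
import pickle
C=pickle.load(open("c0.pkl","rb"))
T,Sd=C["top"],C["side"]
F=np.array([.621,.040,-.0165])
gp=place([[.048,.080,0]],F)[0];print("post",gp)
ys=cmask(Sd,22,34,120,60,(212,230,245,260));yt=cmask(T,22,34,90,25,(268,160,290,195))
for c,m in((Sd,ys),(T,yt)):
    a=np.argwhere(m);print(m.sum(),a.min(0),a.max(0),a.mean(0))
# fit collar height (and x,y) with cylinder+pointer
th=np.linspace(0,2*np.pi,24,endpoint=False)
def cyl(rad,z0,z1): return np.vstack([np.c_[rad*np.cos(th),rad*np.sin(th),np.full(24,z)] for z in(z0,z1)])
col=[cyl(.010,-.005,.005),box(-.029,-.009,-.0015,.0015,-.0015,.0015)]
def pl3(L,p): return place(L,[p[0],p[1],F[2]])+[0,0,p[2]]
print(fitmask(col,[gp[0],gp[1],.14],[(Sd,ys),(T,yt)],place=pl3,sc=(.003,.003,.006)))
print(fitmask(col,[.14],[(Sd,ys)],place=lambda L,p:pl3(L,[gp[0],gp[1],p[0]]),sc=(.006,)))
# post top
# loupe / rest
ws=cmask(Sd,8,28,60,60,(310,205,385,235));wt=cmask(T,8,28,50,25,(425,225,460,295))
o=at_z(T,(442,262),.006)
rest=[box(-.075,.075,-.028,.028,0,.006)]
for v in ([(T,wt)],[(Sd,ws)],[(T,wt),(Sd,ws)]):
  print("rest",*fitmask(rest,[o[0],o[1],0.],v,hull=True))
crop(T,(400,180,540,300),5,"t2.png");crop(Sd,(260,150,400,240),5,"s2.png")
E
python3 fit3.py
```

```text
post [0.6703 0.1192 0.    ]
85 [243 218] [251 237] [247.6235 225.3176]
59 [169 275] [182 282] [174.4576 278.9831]
(array([0.6594, 0.1157, 0.1564]), [np.float32(0.29577464), np.float32(0.43081552)])
(array([0.1583]), [np.float32(0.71075046)])
rest [ 0.4827 -0.2773 -0.0296] [np.float32(0.061254263)]
rest [ 0.4864 -0.2823 -0.0408] [np.float32(0.18207288)]
rest [ 0.4839 -0.2776 -0.0334] [np.float32(0.07152015), np.float32(0.25123525)]
```

```bash
python3 - <<'E'
import cv2
for n in("t2","s2"):
    try: print(cv2.imread(f"pics/{n}.png").shape)
    except Exception as e: print(e)
E
```

```text
(600, 700, 3)
(450, 700, 3)
```

View pics/t2.png

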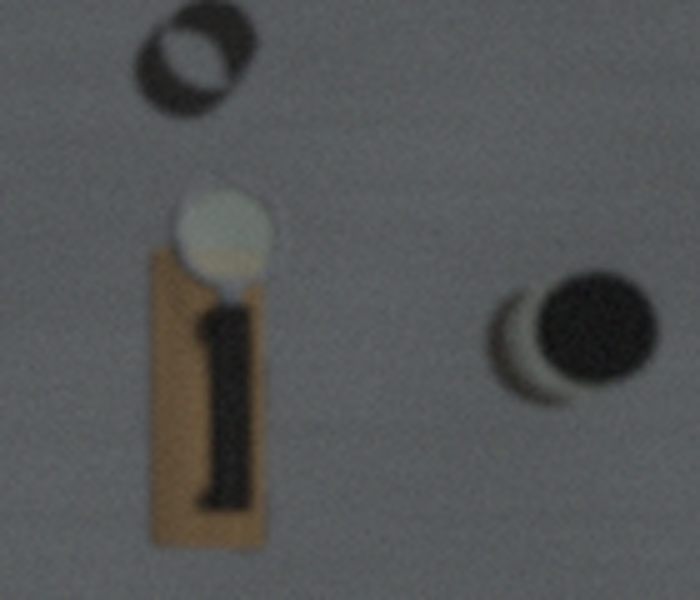

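View pics/s2.png

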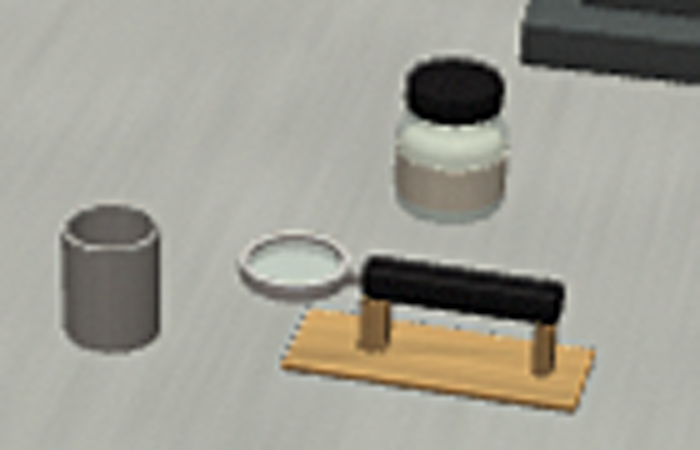

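```bash
cat > fit4.py <<'E'
from h import *
import pickle
C=pickle.load(open("c0.pkl","rb"))
T,Sd=C["top"],C["side"]
P,e=tri([(T,(278.9,172.2)),(Sd,(223,247.3))]);print("collar",P,e)
for c,uv in((T,(278.9,172.2)),(Sd,(223,247.3))):
    t,d=ray(c,uv)
    for z in(.13,.14,.145,.15,.155,.16): print(z,(t+d*(z-t[2])/d[2])[:2])
F=np.array([.621,.040,-.0165])
for z in (0.012,.182): print(z,proj(T,place([[.048,.08,z]],F)),proj(Sd,place([[.048,.08,z]],F)))
crop(Sd,(195,225,315,330),6,"s3.png");crop(T,(265,160,365,240),7,"t3.png")
E
python3 fit4.py
```

```text
collar [0.6596 0.1159 0.1549] [np.float64(0.20653190612191752), np.float64(0.23799115062022255)]
0.13 [0.6671 0.1186]
0.14 [0.6639 0.1175]
0.145 [0.6623 0.1169]
0.15 [0.6607 0.1164]
0.155 [0.6591 0.1158]
0.16 [0.6575 0.1153]
0.13 [0.6746 0.0815]
0.14 [0.6688 0.0953]
0.145 [0.6659 0.1022]
0.15 [0.663  0.1091]
0.155 [0.6601 0.116 ]
0.16 [0.6572 0.1229]
0.012 [[283.586  185.2289]] [[222.6447 305.3403]]
0.182 [[276.1464 163.4098]] [[216.3282 235.6614]]
```

View pics/s3.png

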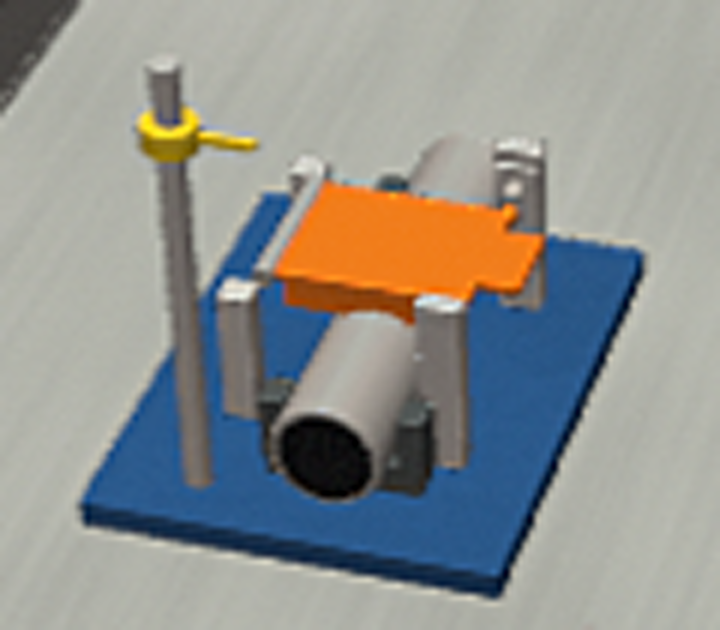

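View pics/t3.png

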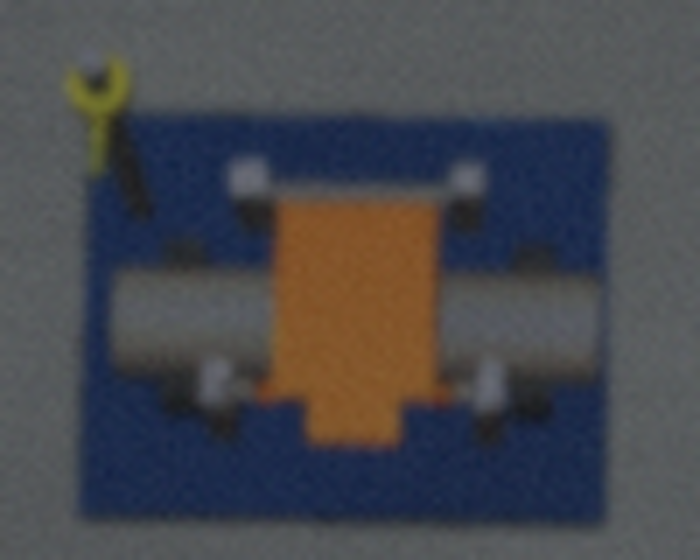

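```bash
cat > fit5.py <<'E'
from h import *
import pickle
C=pickle.load(open("c0.pkl","rb"))
T,Sd=C["top"],C["side"]
obsS=[((0,.085,.036),(249.5,300.8)),((.048,.08,.012),(228.3,304.5)),((.048,.08,.182),(222.3,236)),((-.048,-.016,.066),(286.2,264.3)),((-.048,.016,.066),(281.7,273)),((-.030,.047,.08),(268.3,275.5)),((-.03,-.047,.08),(281.7,249.7))]
obsT=[((-.048,.016,.066),(308.4,223.8)),((-.048,-.016,.066),(322.4,223.8)),((-.03,.047,.08),(295.6,213.6)),((-.03,-.047,.08),(335,214.3)),((0,.085,.05),(281,206)),((0,-.085,.05),(350.7,206.4))]
def res(p,L,c): 
    return (proj(c,place([o[0] for o in L],p))-np.array([o[1] for o in L])).ravel()
for nm,LL in(("S",[(obsS,Sd)]),("T",[(obsT,T)]),("both",[(obsS,Sd),(obsT,T)])):
    s=least_squares(lambda p:np.concatenate([res(p,L,c) for L,c in LL]),[.612,.04,0],loss="soft_l1")
    print(nm,s.x); print(s.fun.reshape(-1,2).tolist() if nm!="both" else "")
E
python3 fit5.py
```

```text
S [ 0.6102  0.0362 -0.0148]
[[-0.3442644194182378, 0.4792558517260659], [0.006186894958034372, 0.5604649098850132], [0.14955571957543157, -0.6042747790143608], [-0.17805219484199597, 0.040046441548440725], [-0.030806198404377483, 0.13624310291731945], [0.21851040377987374, -0.48812475279936507], [0.1577486516446811, -0.22238829452206232]]
T [ 0.6083  0.0357 -0.0047]
[[0.29439957109434545, -0.2555215088048044], [-0.3182737766035757, -0.14887861167844108], [-0.1265969313972164, 1.2208354437209152], [0.20986996488642262, 0.8301419948710418], [0.017306638948696218, -0.6893967349177501], [-0.0787302772873204, -0.5611010828040719]]
both [ 0.6097  0.0358 -0.0166]
```

```bash
cat > fit6.py <<'E'
from h import *
import pickle
C=pickle.load(open("c0.pkl","rb"))
T,Sd=C["top"],C["side"]
H=np.array([.4853,.3018,-.414])
print("axis from holder",place([[-.016,0,.108]],H))
gs=cmask(Sd,50,80,80,30,(280,325,305,372));gt=cmask(T,45,85,60,15,(180,245,215,275))
for m in(gs,gt):
    a=np.argwhere(m);print(m.sum(),a.min(0)[::-1],a.max(0)[::-1],a.mean(0)[::-1])
hd=[box(-.008,.008,-.008,.008,-.033,.033)]
print(fitmask(hd,[.4706,.308,.108],[(Sd,gs)],place=lambda L,p:place(L,[p[0],p[1],-.414])+[0,0,p[2]],sc=(.004,.004,.004)))
print(fitmask(hd,[.4706,.308],[(Sd,gs)],place=lambda L,p:place(L,[p[0],p[1],-.414])+[0,0,.108],sc=(.004,.004)))
print(fitmask(hd,[.4706,.308],[(Sd,gs),(T,gt)],place=lambda L,p:place(L,[p[0],p[1],-.414])+[0,0,.108],sc=(.004,.004)))
for n,t,s in(("purple",(237.4,280.1),(332.6,317.5)),("blue",(177.3,305.9),(357.9,376.9)),("cup",(329.7,285.2),(352.5,290.2)),("flange",(225.5,192.3),(203.6,362.5)),("offcut",(434.9,196.7),(282.7,214.5)),("jar",(509.3,248.4),(346.2,188.7)),("loupe",(447.5,261.7),(350.5,209.3)),("lens",(443.2,226.4),(319.9,203.8)),("holder",(206.9,262.4),(287.3,389))):
    print(n,tri([(T,t),(Sd,s)]))
im=C["side"]["pixels"].copy()
hp=[box(-.035,.035,-.019,.019,0.042,.042),box(-.030,.030,-.014,.014,.042,.042)]
crop(Sd,(240,320,330,420),6,"s4.png");crop(T,(175,225,265,295),8,"t4.png")
E
python3 fit6.py
```

```text
axis from holder [[0.4707 0.3082 0.108 ]]
326 [288 334] [298 366] [293.0245 350.5859]
30 [192 256] [201 262] [195.9    259.4333]
(array([0.4713, 0.3081, 0.1073]), [np.float32(0.3029999)])
(array([0.4719, 0.3062]), [np.float32(0.30193728)])
(array([0.4701, 0.3076]), [np.float32(0.30360478), np.float32(0.7468153)])
purple (array([0.4231, 0.2103, 0.1064]), [np.float64(0.5942301107284716), np.float64(0.761094623914577)])
blue (array([0.3596, 0.343 , 0.108 ]), [np.float64(1.5277802770808784), np.float64(2.1724812102875144)])
cup (array([0.4194, 0.0012, 0.0093]), [np.float64(1.011459987427359), np.float64(1.1736445755968987)])
flange (array([ 0.6545,  0.2701, -0.0018]), [np.float64(0.25569857448611794), np.float64(0.3518567837701001)])
offcut (array([ 0.6466, -0.2662,  0.0066]), [np.float64(1.3990869757120832), np.float64(1.398746108345068)])
jar (array([ 0.5158, -0.451 ,  0.0014]), [np.float64(1.7689890913245756), np.float64(1.6170192020327796)])
loupe (array([ 0.4763, -0.284 ,  0.037 ]), [np.float64(1.295203416173774), np.float64(1.259853667362946)])
lens (array([ 0.5569, -0.2742,  0.0476]), [np.float64(0.525098232979674), np.float64(0.5116014157944494)])
holder (array([0.4769, 0.3076, 0.0116]), [np.float64(2.026251914497758), np.float64(2.895660915737429)])
```

View pics/s4.png

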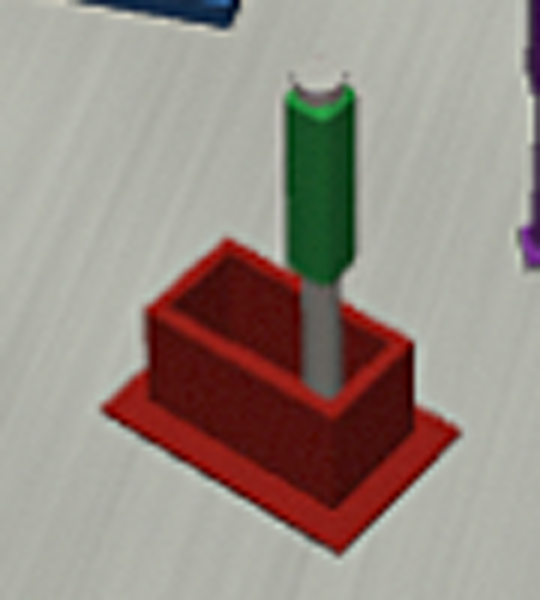

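View pics/t4.png

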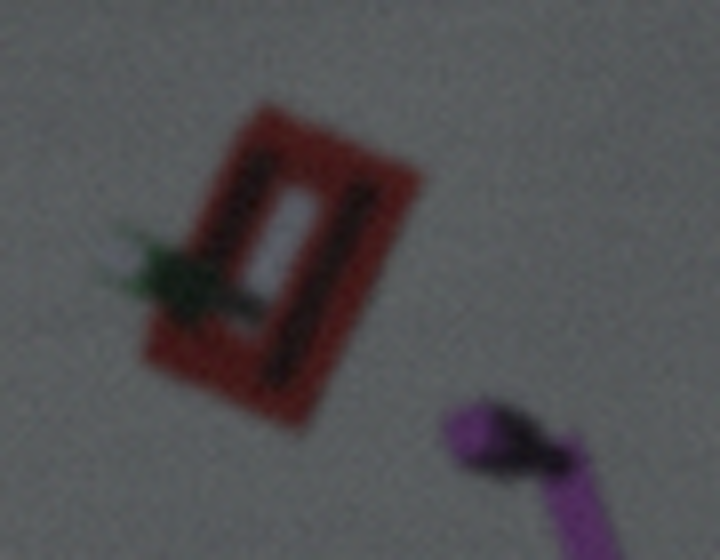

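```bash
cat > plan.py <<'E'
from h import *
def plan(targets,op=85,pose=None,maxmm=40,maxr=.12,pre=True):
    """targets: list of (x,y,z,yaw) tool down. prints rows"""
    o=r.get_obs(); 
    p=np.array(o["position"]) if pose is None else np.array(pose[:3]); R=Ro.from_euler('xyz',o["eef_rot"] if pose is None else [np.pi,0,pose[3]])
    rows=[]
    for t in targets:
        q=np.array(t[:3]);Q=Ro.from_euler('xyz',[np.pi,0,t[3]])
        n=int(np.ceil(max(np.linalg.norm(q-p)/maxmm*1000,(R.inv()*Q).magnitude()/maxr)))
        for i in range(n):
            k=n-i; dr=(R.inv()*Q).as_rotvec()/k; dp=(q-p)/k
            dt=R.inv().apply(dp) if pre else (R*Ro.from_rotvec(dr)).inv().apply(dp)
            dr=np.round(dr,3);dt=np.round(dt*1000,1)
            p=p+(R.apply(dt/1000) if pre else (R*Ro.from_rotvec(dr)).apply(dt/1000)); R=R*Ro.from_rotvec(dr)
            rows.append([dr.tolist(),dt.tolist(),op])
    for i in range(0,len(rows),8): print(str(rows[i:i+8]).replace(" ",""))
    print("end",p,R.as_euler('xyz'))
E
python3 - <<'E'
from plan import *
plan([(.47,-.30,.22,1.157),(.52,0,.22,1.157),(.4708,.308,.22,1.157)])
E
```

```text
[[[0.0,-0.0,-0.077],[32.3,-20.7,-1.3],85],[[0.0,-0.0,-0.077],[33.8,-18.2,-1.3],85],[[0.0,-0.0,-0.077],[35.1,-15.5,-1.3],85],[[0.0,-0.0,-0.077],[36.2,-12.8,-1.3],85],[[0.0,-0.0,-0.077],[37.0,-10.0,-1.3],85],[[0.0,-0.0,-0.077],[37.7,-7.1,-1.3],85],[[0.0,-0.0,-0.077],[38.1,-4.2,-1.3],85],[[0.0,-0.0,-0.077],[38.3,-1.3,-1.3],85]]
[[[0.0,-0.0,-0.077],[38.3,1.7,-1.3],85],[[0.0,-0.0,-0.076],[38.1,4.7,-1.3],85],[[0.0,-0.0,-0.077],[37.6,7.5,-1.3],85],[[0.0,-0.0,-0.076],[37.0,10.4,-1.3],85],[[0.0,-0.0,-0.0],[36.8,-9.4,-0.0],85],[[0.0,-0.0,-0.0],[36.9,-9.4,-0.0],85],[[0.0,-0.0,-0.0],[36.8,-9.3,-0.0],85],[[0.0,-0.0,-0.0],[36.9,-9.4,-0.0],85]]
[[[0.0,-0.0,-0.0],[36.8,-9.3,-0.0],85],[[0.0,-0.0,-0.0],[36.9,-9.4,-0.0],85],[[0.0,-0.0,-0.0],[36.8,-9.3,-0.0],85],[[0.0,-0.0,-0.0],[36.9,-9.4,-0.0],85],[[0.0,-0.0,-0.0],[32.8,-21.1,-0.0],85],[[0.0,-0.0,-0.0],[32.8,-21.1,-0.0],85],[[0.0,-0.0,-0.0],[32.8,-21.1,-0.0],85],[[0.0,-0.0,-0.0],[32.7,-21.1,-0.0],85]]
[[[0.0,-0.0,-0.0],[32.8,-21.1,-0.0],85],[[0.0,-0.0,-0.0],[32.7,-21.1,-0.0],85],[[0.0,-0.0,-0.0],[32.8,-21.2,-0.0],85],[[0.0,-0.0,-0.0],[32.7,-21.1,-0.0],85]]
end [0.4708 0.308  0.22  ] [ 3.1415 -0.      1.1568]
```

Emit:
step_arm([
  [[0,0,-0.077],[32.3,-20.7,-1.3],85],
  [[0,0,-0.077],[33.8,-18.2,-1.3],85],
  [[0,0,-0.077],[35.1,-15.5,-1.3],85],
  [[0,0,-0.077],[36.2,-12.8,-1.3],85],
  [[0,0,-0.077],[37,-10,-1.3],85],
  [[0,0,-0.077],[37.7,-7.1,-1.3],85],
  [[0,0,-0.077],[38.1,-4.2,-1.3],85],
  [[0,0,-0.077],[38.3,-1.3,-1.3],85],
])

```text
time: 2.47
position: [0.3648, -0.4094, 0.2152]
eef_rot: [3.141, 0.0, 0.854]
wrist_force: [0.3, 0.2, 0.1]
opening: 0.0849
```

Emit:
step_arm([
  [[0,0,-0.077],[38.3,1.7,-1.3],85],
  [[0,0,-0.076],[38.1,4.7,-1.3],85],
  [[0,0,-0.077],[37.6,7.5,-1.3],85],
  [[0,0,-0.076],[37,10.4,-1.3],85],
  [[0,0,0],[36.8,-9.4,0],85],
  [[0,0,0],[36.9,-9.4,0],85],
  [[0,0,0],[36.8,-9.3,0],85],
  [[0,0,0],[36.9,-9.4,0],85],
])

```text
time: 3.13
position: [0.4951, -0.1482, 0.2202]
eef_rot: [3.141, 0.0, 1.157]
wrist_force: [0.0, 0.7, -0.6]
opening: 0.085
```

Emit:
step_arm([
  [[0,0,0],[36.8,-9.3,0],85],
  [[0,0,0],[36.9,-9.4,0],85],
  [[0,0,0],[36.8,-9.3,0],85],
  [[0,0,0],[36.9,-9.4,0],85],
  [[0,0,0],[32.8,-21.1,0],85],
  [[0,0,0],[32.8,-21.1,0],85],
  [[0,0,0],[32.8,-21.1,0],85],
  [[0,0,0],[32.7,-21.1,0],85],
])

```text
time: 3.8
position: [0.4951, 0.1557, 0.2203]
eef_rot: [3.141, -0.0, 1.156]
wrist_force: [0.3, -0.1, -0.3]
opening: 0.0847
```

Emit:
step_arm([
  [[0,0,0],[32.8,-21.1,0],60],
  [[0,0,0],[32.7,-21.1,0],60],
  [[0,0,0],[32.8,-21.2,0],60],
  [[0,0,0],[32.7,-21.1,0],60],
  [[0,0,0],[0,0,0],60],
])

```text
time: 4.22
position: [0.466, 0.319, 0.2213]
eef_rot: [-3.137, -0.008, 1.171]
wrist_force: [-0.1, 0.9, 0.6]
opening: 0.0601
```

```bash
cat > look.py <<'E'
import sys
from h import *
tag=sys.argv[1]
o=r.get_obs();print(o["time"],o["position"],o["eef_rot"],o["wrist_force"],o["opening"],o["qpos"])
bx=eval(sys.argv[2]) if len(sys.argv)>2 else {}
for n in bx:
    c=cam(n); x0,y0,x1,y1=bx[n]; crop(c,bx[n],min(700/(x1-x0),560/(y1-y0)),f"{n}_{tag}.png")
E
python3 look.py a '{"side":(240,260,340,420),"top":(140,210,260,310)}'
```

```text
4.2167 [0.466  0.319  0.2213] [-3.1375 -0.0077  1.1707] [-0.1441  0.9419  0.5785] 0.06014030657535858 [-0.0153  0.2926 -0.7648  1.7611  0.2113  1.1691 -1.2411]
```

View pics/side_a.png

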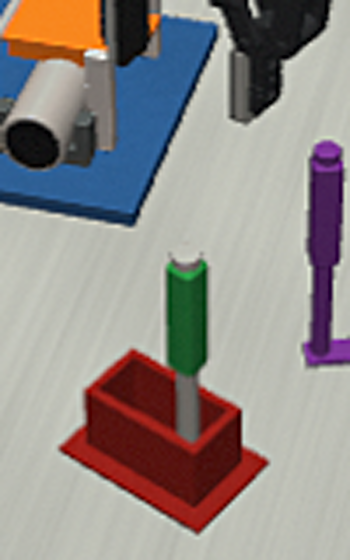

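View pics/top_a.png

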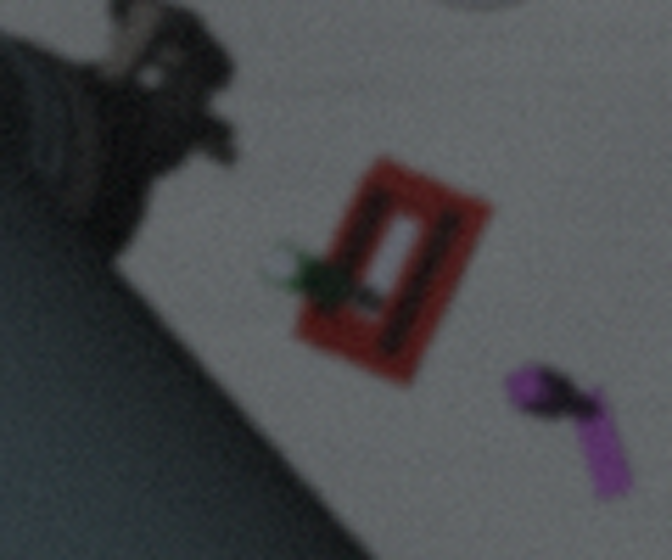

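```bash
python3 look.py b
```

```text
4.3167 [0.4694 0.3107 0.2203] [-3.141  -0.001   1.1624] [ 0.6081 -1.119  -0.7704] 0.06008115317377561 [-0.0095  0.2908 -0.7573  1.7637  0.2145  1.1715 -1.2382]
```

Emit:
step_arm([
  [[0,0,0],[-2,1.5,30],60],
  [[0,0,0],[0,0,30],60],
  [[0,0,0],[0,0,30],60],
  [[0,0,0],[0,0,20],60],
  [[0,0,0],[0,0,12],60],
  [[0,0,0],[0,0,0],60],
  [[0,0,0],[0,0,0],60],
])

```text
time: 4.9
position: [0.472, 0.3043, 0.098]
eef_rot: [3.142, 0.001, 1.155]
wrist_force: [-0.5, 0.3, 0.5]
opening: 0.0599
```

```bash
python3 look.py c '{"side":(240,260,340,420),"top":(140,210,260,310)}'
```

```text
4.9 [0.472  0.3043 0.098 ] [3.1415 0.0007 1.1549] [-0.465   0.2809  0.523 ] 0.059868000465253673 [-0.0624  0.4327 -0.699   1.8747  0.3373  0.9553 -1.3302]
```

View pics/side_c.png

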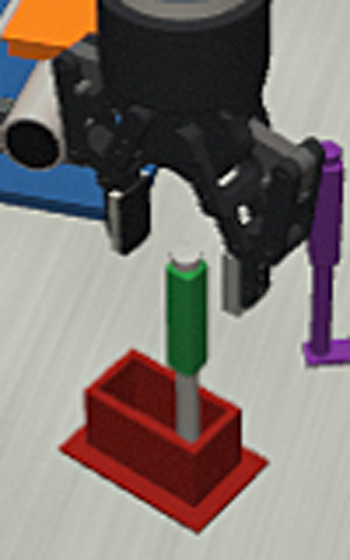

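View pics/top_c.png

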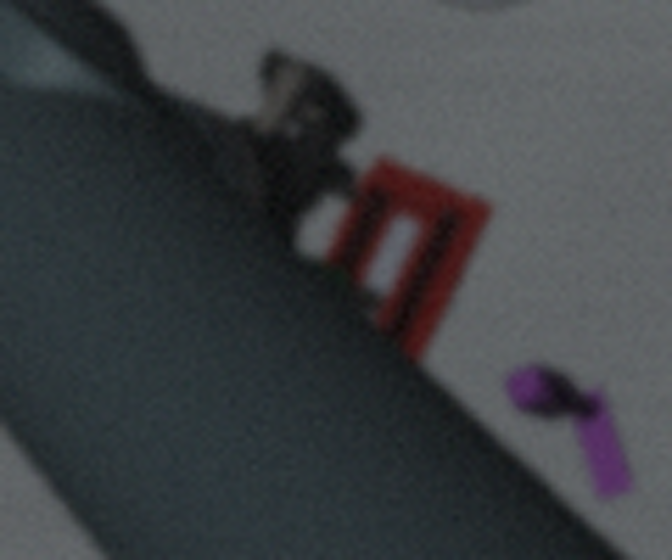

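```bash
python3 - <<'E'
from h import *
import pickle
C=pickle.load(open("c0.pkl","rb"));T,Sd=C["top"],C["side"]
o=r.get_obs();p=o["position"];R=Ro.from_euler('xyz',o["eef_rot"]).as_matrix()
print(p)
for dz in(0,-.005,-.01,-.013,-.019):
  for s in(-.03,0,.03): print(dz,s,proj(Sd,p+R@[0,s,dz])[0],proj(T,p+R@[0,s,dz])[0])
E
```

```text
[0.4729 0.306  0.0998]
0 -0.03 [306.464  360.2579] [191.2895 269.6588]
0 0 [292.1401 352.3916] [197.0896 257.7553]
0 0.03 [278.2252 344.7345] [202.8538 245.9367]
-0.005 -0.03 [306.4893 358.0432] [190.6361 269.4619]
-0.005 0 [292.1249 350.1857] [196.4666 257.5015]
-0.005 0.03 [278.1719 342.538 ] [202.2608 245.6269]
-0.01 -0.03 [306.5148 355.8156] [189.9764 269.263 ]
-0.01 0 [292.1096 347.967 ] [195.8375 257.2453]
-0.01 0.03 [278.1183 340.3291] [201.6621 245.3142]
-0.013 -0.03 [306.5301 354.4727] [189.5775 269.1427]
-0.013 0 [292.1003 346.6297] [195.4572 257.0903]
-0.013 0.03 [278.0861 338.9978] [201.3   245.125]
-0.019 -0.03 [306.561  351.7727] [188.7726 268.9001]
-0.019 0 [292.0819 343.9411] [194.6897 256.7777]
-0.019 0.03 [278.0214 336.3215] [200.5696 244.7435]
```

```bash
python3 - <<'E'
from h import *
import pickle
C=pickle.load(open("c0.pkl","rb"));T,Sd=C["top"],C["side"]
p=np.array([0.466,0.319,0.2213]);R=Ro.from_euler('xyz',[-3.1375,-0.0077,1.1707]).as_matrix()
for dz in(0,-.01,-.019,-.03):
  print(dz,proj(Sd,p+R@[0,-.03,dz])[0],proj(Sd,p+R@[.011,-.03,dz])[0],proj(Sd,p+R@[-.011,-.03,dz])[0],proj(T,p+R@[0,.03,dz])[0])
c=cam("side"); crop(c,(255,300,325,370),8,"s5.png")
E
```

```text
0 [309.4734 308.3214] [305.1028 312.0458] [313.7756 304.6544] [179.8784 240.5478]
-0.01 [309.5341 303.1253] [305.1373 306.8314] [313.8615 299.4767] [178.3127 239.7645]
-0.019 [309.5893 298.3942] [305.1688 302.083 ] [313.9395 294.763 ] [176.8739 239.0448]
-0.03 [309.6575 292.5404] [305.2077 296.2073] [314.0361 288.9315] [175.0762 238.1455]
```

View pics/s5.png

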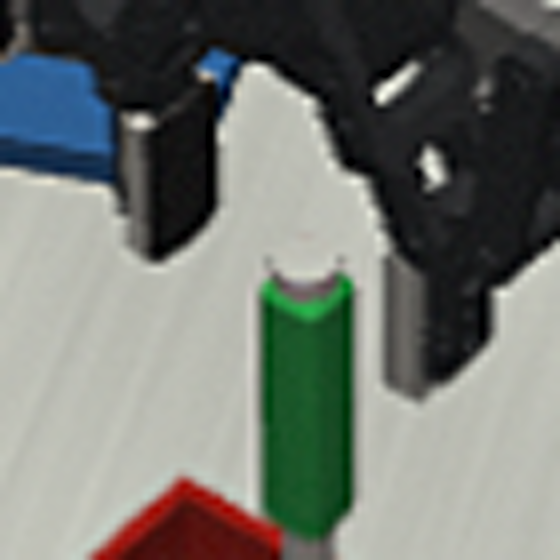

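Emit:
step_arm([
  [[0,0,0],[2,-1,8],60],
  [[0,0,0],[0,0,7],60],
  [[0,0,0],[0,0,0],45],
  [[0,0,0],[0,0,0],45],
  [[0,0,0],[0,0,0],45],
])

```text
time: 5.47
position: [0.471, 0.3078, 0.0828]
eef_rot: [-3.141, 0.0, 1.157]
wrist_force: [0.1, 0.5, 0.4]
opening: 0.0452
```

```bash
python3 look.py d '{"side":(255,280,325,370),"top":(170,225,230,280)}'
```

```text
5.4667 [0.471  0.3078 0.0828] [-3.1413  0.0003  1.1571] [0.07   0.5188 0.4136] 0.04521401844376602 [-0.0778  0.4557 -0.6897  1.8817  0.3567  0.9302 -1.3483]
```

View pics/side_d.png

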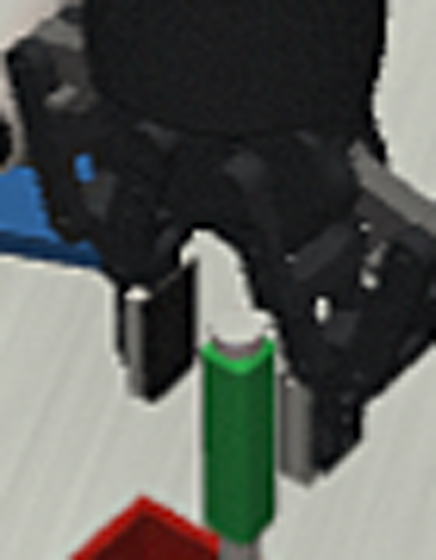

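View pics/top_d.png

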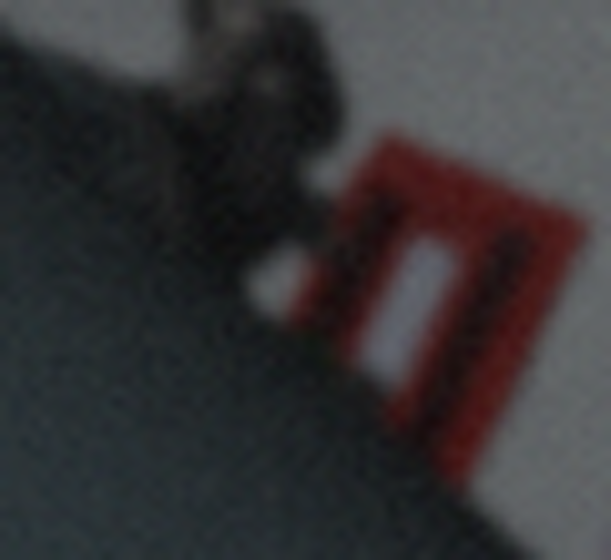

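Emit:
step_arm([
  [[0,0,0],[0,0,0],8],
  [[0,0,0],[0,0,0],8],
  [[0,0,0],[0,0,0],8],
  [[0,0,0],[0,0,0],8],
  [[0,0,0],[0,0,0],8],
  [[0,0,0],[0,0,0],8],
])

```text
time: 6.07
position: [0.4714, 0.3078, 0.0832]
eef_rot: [3.141, -0.0, 1.157]
wrist_force: [-0.1, -0.3, 0.6]
opening: 0.0151
```

```bash
python3 look.py e '{"side":(255,280,325,400)}'
```

```text
6.0667 [0.4714 0.3078 0.0832] [ 3.1413 -0.0003  1.1568] [-0.0918 -0.3264  0.5684] 0.015128513335159785 [-0.0775  0.4553 -0.6899  1.8814  0.3567  0.9302 -1.3483]
```

View pics/side_e.png

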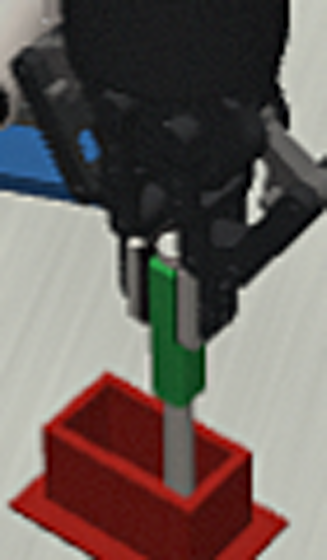

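```bash
python3 - <<'E'
from plan import *
plan([(.4714,.3078,.17,1.157),(.503,.038,.17,1.555)],op=8,maxmm=30)
E
```

```text
[[[0.0,-0.0,-0.0],[-0.0,0.0,-28.9],8],[[0.0,-0.0,-0.0],[-0.0,0.0,-29.0],8],[[0.0,-0.0,-0.0],[-0.0,0.1,-28.9],8],[[0.0,-0.0,-0.04],[-23.4,13.7,-0.0],8],[[0.0,-0.0,-0.04],[-24.0,12.8,-0.0],8],[[0.0,-0.0,-0.04],[-24.5,11.8,-0.0],8],[[0.0,-0.0,-0.04],[-24.9,10.8,-0.0],8],[[0.0,-0.0,-0.04],[-25.3,9.9,-0.0],8]]
[[[0.0,-0.0,-0.04],[-25.7,8.8,-0.0],8],[[0.0,-0.0,-0.04],[-26.0,7.8,-0.0],8],[[0.0,-0.0,-0.039],[-26.3,6.7,-0.0],8],[[0.0,-0.0,-0.04],[-26.6,5.7,-0.0],8],[[0.0,-0.0,-0.039],[-26.8,4.7,-0.0],8]]
end [0.503 0.038 0.17 ] [ 3.1412 -0.0002  1.5549]
```

Emit:
step_arm([
  [[0,0,0],[0,0,-20],8],
  [[0,0,0],[0,0,-30],8],
  [[0,0,0],[0,0,-37],8],
  [[0,0,0],[0,0,0],8],
  [[0,0,-0.04],[-23.4,13.7,0],8],
  [[0,0,-0.04],[-24,12.8,0],8],
  [[0,0,-0.04],[-24.5,11.8,0],8],
  [[0,0,-0.04],[-24.9,10.8,0],8],
])

```text
time: 6.78
position: [0.4831, 0.1985, 0.1692]
eef_rot: [-3.141, 0.001, 1.32]
wrist_force: [0.1, 0.6, -0.6]
opening: 0.0151
```

Emit:
step_arm([
  [[0,0,-0.04],[-25.3,9.9,0],8],
  [[0,0,-0.04],[-25.7,8.8,0],8],
  [[0,0,-0.04],[-26,7.8,0],8],
  [[0,0,-0.039],[-26.3,6.7,0],8],
  [[0,0,-0.04],[-26.6,5.7,0],8],
  [[0,0,-0.039],[-26.8,4.7,0],8],
  [[0,0,0],[0,0,0],8],
  [[0,0,0],[0,0,0],8],
])

```text
time: 7.45
position: [0.5023, 0.0352, 0.1691]
eef_rot: [-3.14, 0.001, 1.549]
wrist_force: [-0.8, 0.7, -2.3]
opening: 0.0148
```

```bash
python3 look.py f '{"side":(195,210,335,330),"top":(260,160,370,250)}'
```

```text
7.45 [0.5023 0.0352 0.1691] [-3.14    0.0005  1.5493] [-0.8098  0.7494 -2.2942] 0.014840082534518781 [ 0.4782  0.2085 -0.6902  1.9512  0.154   1.0356 -0.302 ]
```

View pics/side_f.png

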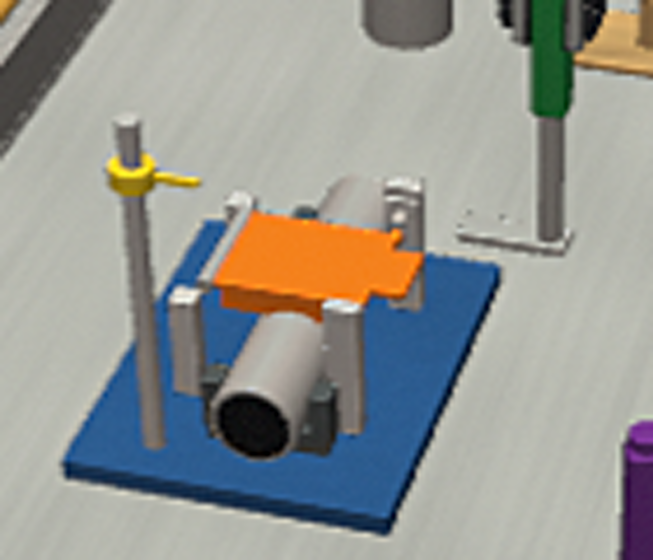

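View pics/top_f.png

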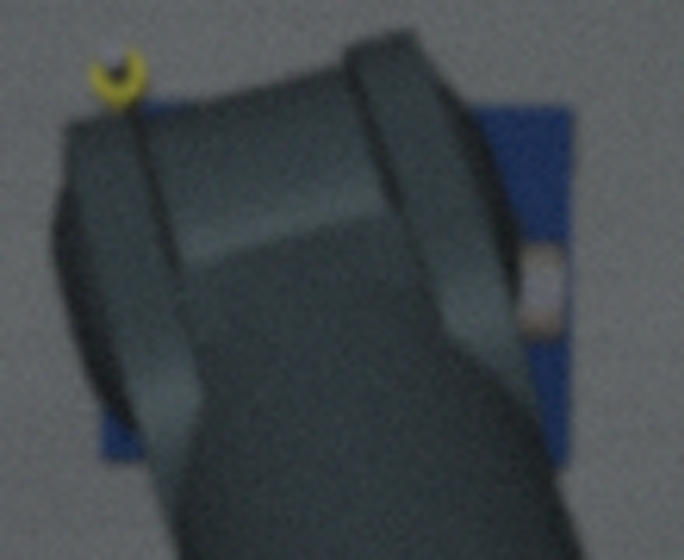

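```bash
cat > tool.py <<'E'
from h import *
def footpts(c,dz=.0782,pos=None):
    o=r.get_obs();p=o["position"] if pos is None else np.array(pos);R=Ro.from_euler('xyz',o["eef_rot"]).as_matrix()
    f=R[:,1]; s=R[:,0]; # foot along tool y
    b=p-np.array([0,0,dz])
    pts=[b+f*a+s*w+[0,0,h] for a in(.04,-.008) for w in(.008,-.008) for h in(0,.005)]
    return proj(c,pts)
if __name__=="__main__":
    c=cam("side"); print(r.get_obs()["position"]); P=footpts(c);print(P)
    im=cv2.resize(c["pixels"][200:330,195:335],None,fx=5,fy=5,interpolation=cv2.INTER_CUBIC)
    for q in P: cv2.circle(im,tuple(np.round((q-[195,200]+.5)*5).astype(int)),2,(0,0,255),-1)
    import time;n=f"foot_{int(time.time())}.png";cv2.imwrite("pics/"+n,im);print(n)
E
python3 tool.py
```

```text
[0.5022 0.0395 0.1697]
[[291.8005 262.7498]
 [291.7805 260.735 ]
 [293.9137 258.3704]
 [293.8986 256.3664]
 [314.7955 266.3155]
 [314.8268 264.2927]
 [316.6889 261.8648]
 [316.7241 259.853 ]]
foot_1796655170.png
```

```bash
mv pics/foot_1796655170.png pics/foot1.png
```

```text
(no output)
```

View pics/foot1.png

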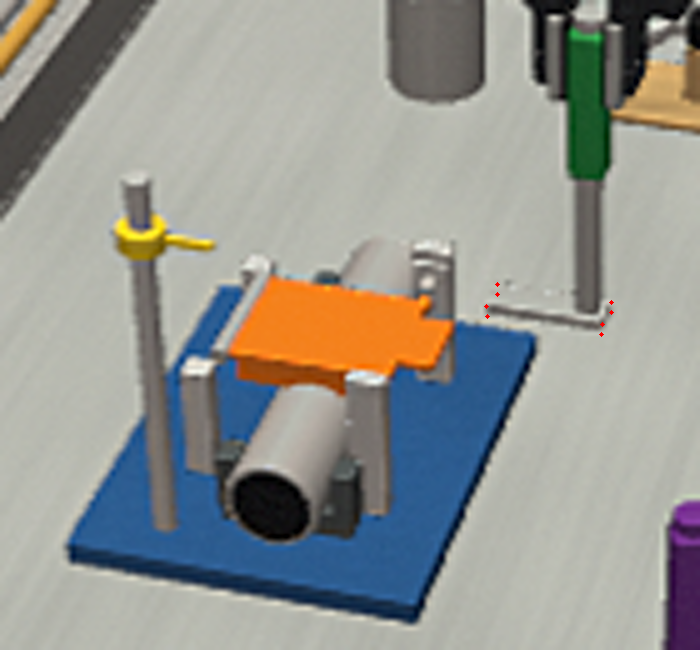

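Emit:
step_arm([
  [[0,0,0],[-1,0,21],8],
  [[0,0,0],[0,0,21],8],
  [[0,0,0],[0,0,0],8],
  [[0,0,0],[0,12,0],8],
  [[0,0,0],[0,12,0],8],
  [[0,0,0],[0,8,0],8],
  [[0,0,0],[0,0,0],8],
  [[0,0,0],[0,0,0],8],
])

```text
time: 8.27
position: [0.535, 0.0373, 0.1285]
eef_rot: [3.141, -0.001, 1.556]
wrist_force: [-0.8, 0.2, -1.8]
opening: 0.0151
```

```bash
python3 tool.py | tee o; mv pics/$(tail -1 o) pics/foot2.png
```

```text
[0.5343 0.037  0.1282]
[[277.3231 276.1354]
 [277.2719 274.1994]
 [279.5351 271.7275]
 [279.4892 269.8011]
 [299.6323 279.736 ]
 [299.6296 277.7928]
 [301.6392 275.2574]
 [301.6409 273.3237]]
foot_1796655193.png
```

View pics/foot2.png

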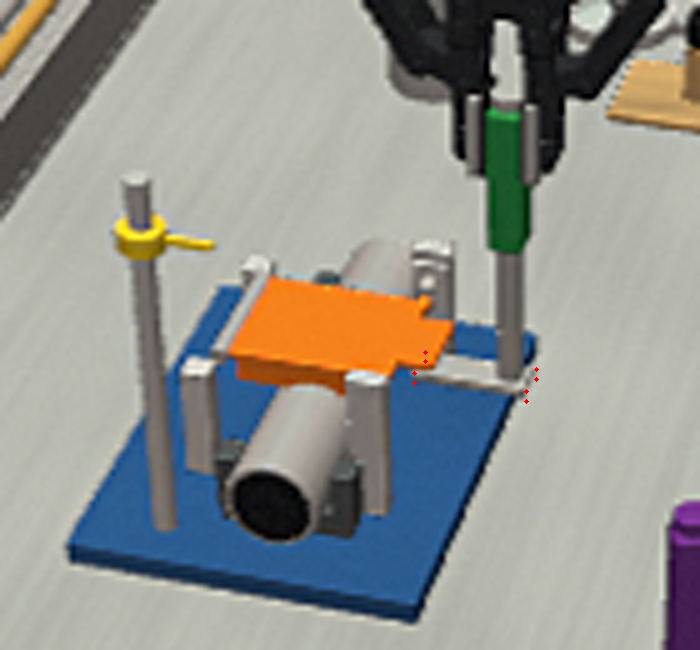

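Emit:
step_arm([
  [[0,0,0],[0,0,-6],8],
  [[0,0,0],[0,0,-5],8],
  [[0,0,0],[0,0.3,-5],8],
  [[0,0,0],[0,0.7,-5],8],
  [[0,0,0],[0,1,-5],8],
  [[0,0,0],[0,1,-4],8],
  [[0,0,0],[0,1,-4],8],
  [[0,0,0],[0,0,0],8],
])

```text
time: 8.98
position: [0.5402, 0.0364, 0.1636]
eef_rot: [3.138, -0.0, 1.555]
wrist_force: [0.1, -0.3, -1.5]
opening: 0.0147
```

```bash
python3 tool.py | tee o; mv pics/$(tail -1 o) pics/foot3.png
```

```text
[0.5398 0.0364 0.163 ]
[[274.477  261.8706]
 [274.4192 259.8755]
 [276.7569 257.5445]
 [276.7048 255.5601]
 [297.072  265.4799]
 [297.0637 263.477 ]
 [299.1411 261.0826]
 [299.1375 259.0903]]
foot_1796655222.png
```

View pics/foot3.png

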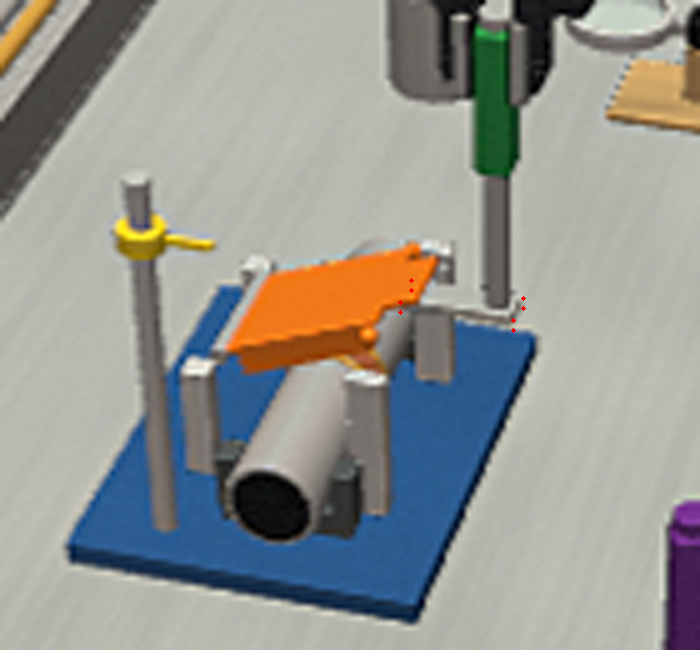

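Emit:
step_arm([
  [[0,0,0],[0,3.5,-7.5],8],
  [[0,0,0],[0,3.6,-7.1],8],
  [[0,0,0],[0,4.5,-6],8],
  [[0,0,0],[0,4.8,-5.7],8],
  [[0,0,0],[0,5.5,-5],8],
  [[0,0,0],[0,5.9,-4.6],8],
  [[0,0,0],[0,6.4,-3.8],8],
  [[0,0,0],[0,6.6,-3.3],8],
])

```text
time: 9.7
position: [0.5805, 0.0357, 0.2056]
eef_rot: [3.141, -0.0, 1.555]
wrist_force: [0.1, -0.0, -1.1]
opening: 0.0151
```

```bash
python3 tool.py | tee o; mv pics/$(tail -1 o) pics/foot4.png
```

```text
[0.5825 0.0356 0.2063]
[[253.8508 241.2208]
 [253.7477 239.1566]
 [256.371  237.0607]
 [256.2747 235.0085]
 [276.5332 244.7381]
 [276.4794 242.6644]
 [278.8417 240.5074]
 [278.7937 238.4459]]
foot_1796655245.png
```

View pics/foot4.png

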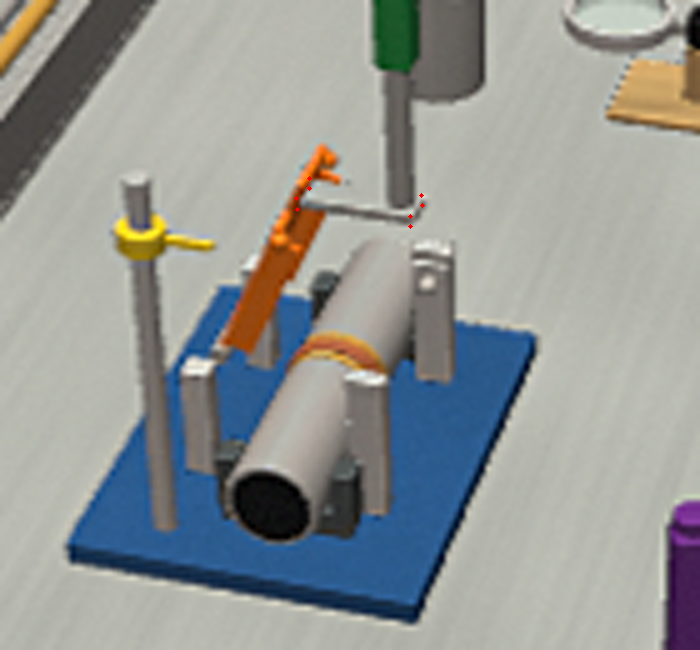

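Going well; weld bead now visible. Push the cover over centre.

Emit:
step_arm([
  [[0,0,0],[0,7,-2],8],
  [[0,0,0],[0,7,-1.5],8],
  [[0,0,0],[0,8,0],8],
  [[0,0,0],[0,8,0],8],
  [[0,0,0],[0,8,0],8],
  [[0,0,0],[0,8,0],8],
  [[0,0,0],[0,6,0],8],
  [[0,0,0],[0,0,0],8],
])

```text
time: 10.42
position: [0.633, 0.0347, 0.2083]
eef_rot: [3.141, -0.001, 1.554]
wrist_force: [0.1, -0.1, -0.8]
opening: 0.0149
```

```bash
python3 tool.py | tee o; mv pics/$(tail -1 o) pics/foot5.png
```

```text
[0.6321 0.0348 0.2082]
[[230.7279 236.9977]
 [230.5756 234.941 ]
 [233.4575 232.9105]
 [233.313  230.8658]
 [253.0183 240.3705]
 [252.9134 238.3034]
 [255.5456 236.2141]
 [255.4475 234.1591]]
foot_1796655259.png
```

View pics/foot5.png

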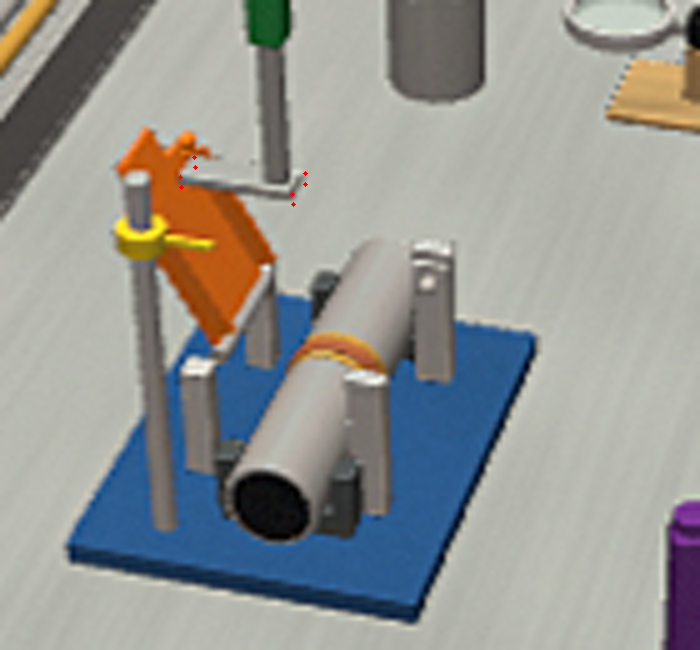

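```bash
python3 - <<'E'
from plan import *
c=C.get("side") or cam("side")
F=[.6095,.036,-.016]
for th in(1.7,1.9,2.1):
    print(th,proj(c,place([[.04-.088*np.cos(th),y,.064+.088*np.sin(th)] for y in(-.016,.016)],F)).ravel())
plan([(.52,.037,.2082,1.555),(.48,.20,.185,1.157),(.4714,.3078,.165,1.157)],op=8,maxmm=32)
E
```

```text
1.7 [239.2639 223.1198 233.8319 231.238 ]
1.9 [231.5317 223.6281 225.9682 231.7176]
2.1 [224.4968 225.5688 218.8254 233.6489]
[[[-0.0,-0.0,-0.0],[0.1,-27.9,0.0],8],[[-0.0,-0.0,-0.0],[0.0,-27.9,0.0],8],[[-0.0,-0.0,-0.0],[0.1,-27.9,0.1],8],[[-0.001,-0.0,-0.0],[0.0,-27.9,0.0],8],[[0.0,-0.0,0.066],[27.1,-7.1,3.9],8],[[0.0,-0.0,0.066],[26.5,-8.9,3.9],8],[[0.0,-0.0,0.066],[25.9,-10.6,3.9],8],[[0.0,-0.0,0.067],[25.1,-12.3,3.9],8]]
[[[0.0,-0.0,0.066],[24.3,-13.9,3.8],8],[[0.0,-0.0,0.067],[23.3,-15.5,3.9],8],[[0.0,-0.0,-0.0],[23.8,-12.8,5.0],8],[[0.0,-0.0,-0.0],[23.8,-12.8,5.0],8],[[0.0,-0.0,-0.0],[23.8,-12.8,5.0],8],[[0.0,-0.0,-0.0],[23.8,-12.8,5.0],8]]
end [0.4714 0.3078 0.165 ] [ 3.1414 -0.0004  1.1568]
```

Emit:
step_arm([
  [[0,0,0],[0,-27.9,0],8],
  [[0,0,0],[0,-27.9,0],8],
  [[0,0,0],[0,-27.9,0],8],
  [[0,0,0],[0,-27.9,0],8],
  [[0,0,0.066],[27.1,-7.1,3.9],8],
  [[0,0,0.066],[26.5,-8.9,3.9],8],
  [[0,0,0.066],[25.9,-10.6,3.9],8],
  [[0,0,0.067],[25.1,-12.3,3.9],8],
])

```text
time: 11.18
position: [0.4924, 0.146, 0.1932]
eef_rot: [3.14, 0.001, 1.286]
wrist_force: [0.0, -0.2, -2.8]
opening: 0.0151
```

Emit:
step_arm([
  [[0,0,0.066],[24.3,-13.9,3.8],8],
  [[0,0,0.067],[23.3,-15.5,3.9],8],
  [[0,0,0],[23.8,-12.8,5],8],
  [[0,0,0],[23.8,-12.8,5],8],
  [[0,0,0],[23.8,-12.8,5],8],
  [[0,0,0],[23.8,-12.8,5],8],
  [[0,0,0],[0,0,0],8],
  [[0,0,0],[0,0,0],8],
])

```text
time: 11.85
position: [0.4696, 0.3097, 0.1652]
eef_rot: [-3.14, -0.0, 1.162]
wrist_force: [0.0, -1.7, -1.5]
opening: 0.0147
```

```bash
sed -i 's/\[200:330,195:335\]/[Y0:Y1,X0:X1]/; s/q-\[195,200\]/q-[X0,Y0]/; s/^if __name__.*/import sys\nX0,Y0,X1,Y1=eval(sys.argv[1]) if len(sys.argv)>1 else (195,200,335,330)\nif __name__=="__main__":/' tool.py; python3 tool.py "(235,300,335,420)" | tee o; mv pics/$(tail -1 o) pics/foot6.png; python3 -c "
from h import *;print(r.get_obs()['position'],r.get_obs()['eef_rot'])"
```

```text
[0.4707 0.3076 0.1651]
[[271.8105 351.2998]
 [271.7298 349.1353]
 [277.8211 346.142 ]
 [277.7578 343.984 ]
 [294.0522 363.6517]
 [294.0321 361.4734]
 [299.9791 358.2484]
 [299.9759 356.0762]]
foot_1796655293.png
[0.4707 0.3076 0.1651] [3.1415 0.001  1.1588]
```

View pics/foot6.png

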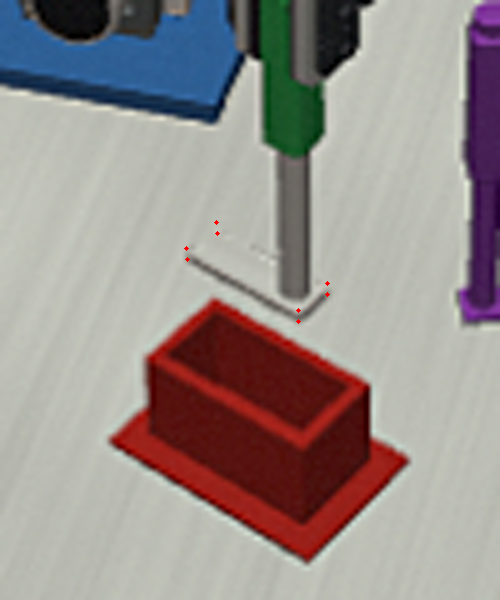

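Emit:
step_arm([
  [[0,0,0],[0,0.5,15],8],
  [[0,0,0],[0,0,20],8],
  [[0,0,0],[0,0,20],8],
  [[0,0,0],[0,0,15],8],
  [[0,0,0],[0,0,8],8],
  [[0,0,0],[0,0,2.5],8],
  [[0,0,0],[0,0,0],8],
])

```text
time: 12.48
position: [0.4722, 0.306, 0.0846]
eef_rot: [3.141, 0.001, 1.155]
wrist_force: [0.1, 0.7, -1.2]
opening: 0.0149
```

```bash
python3 tool.py "(235,300,335,420)" | tee o; mv pics/$(tail -1 o) pics/foot7.png; python3 look.py z
```

```text
[0.4726 0.3068 0.0854]
[[272.1489 383.6735]
 [272.0713 381.693 ]
 [277.9185 378.4686]
 [277.8571 376.4919]
 [293.3642 396.2327]
 [293.3427 394.2448]
 [299.0595 390.7917]
 [299.0537 388.8071]]
foot_1796655307.png
12.5333 [0.4726 0.3068 0.0854] [ 3.1407 -0.0006  1.1557] [-0.4151 -0.719  -2.338 ] 0.014892785233352161 [-0.0522  0.4609 -0.7188  1.8784  0.3722  0.9387 -1.3585]
```

View pics/foot7.png

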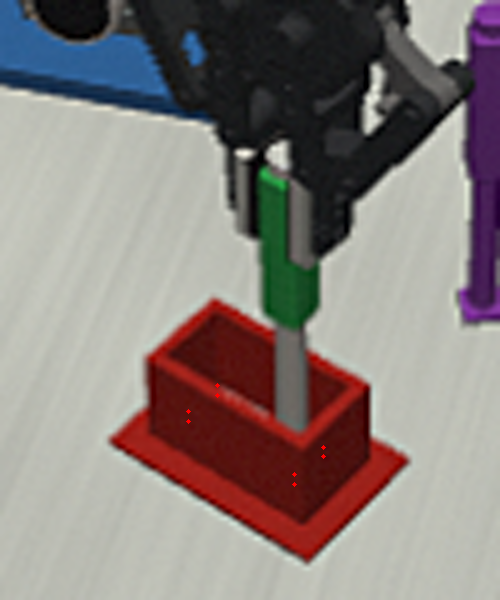

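Emit:
step_arm([
  [[0,0,0],[0,0,1.5],8],
  [[0,0,0],[0,0,0.5],8],
  [[0,0,0],[0,0,0],22],
  [[0,0,0],[0,0,0],50],
  [[0,0,0],[0,0,0],50],
  [[0,0,0],[0,0,0],50],
  [[0,0,0],[0,0,0],50],
])

```text
time: 13.12
position: [0.472, 0.3075, 0.083]
eef_rot: [3.141, -0.0, 1.157]
wrist_force: [-0.1, 0.1, -0.2]
opening: 0.0501
```

Emit:
step_arm([
  [[0,0,0],[0,0,-15],50],
  [[0,0,0],[0,0,-25],50],
  [[0,0,0],[0,0,-35],50],
  [[0,0,0],[0,0,-35],50],
  [[0,0,0],[0,0,-25],50],
  [[0,0,0],[0,0,0],50],
])

```text
time: 13.62
position: [0.4752, 0.3107, 0.2246]
eef_rot: [3.134, -0.01, 1.157]
wrist_force: [0.5, 0.3, 1.5]
opening: 0.0496
```

```bash
python3 look.py g '{"side":(195,200,335,420)}'
```

```text
13.6167 [0.4752 0.3107 0.2246] [ 3.1343 -0.01    1.1571] [0.4976 0.2881 1.4728] 0.049616862962412384 [ 0.0237  0.2963 -0.7933  1.7561  0.2308  1.1718 -1.2494]
```

View pics/side_g.png

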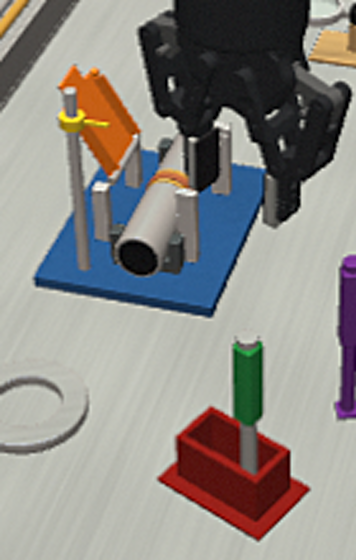

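```bash
cat > fitl.py <<'E'
from h import *
import pickle
C=pickle.load(open("c0.pkl","rb"));T,Sd=C["top"],C["side"]
th=np.linspace(0,2*np.pi,32,endpoint=False)
disk=np.vstack([np.c_[.085+.028*np.cos(th),.028*np.sin(th),np.full(32,z)] for z in(.040,.050)])
hand=box(-.05,.05,-.009,.009,.036,.054)
# color: handle black in side
g=cv2.cvtColor(Sd["pixels"],cv2.COLOR_BGR2GRAY);ms=np.zeros(g.shape,np.uint8);ms[198:216,328:378]=(g[198:216,328:378]<60)
g2=cv2.GaussianBlur(cv2.cvtColor(T["pixels"],cv2.COLOR_BGR2GRAY),(3,3),0);mt=np.zeros(g.shape,np.uint8);mt[238:286,440:453]=(g2[238:286,440:453]<32)
print(ms.sum(),mt.sum())
for nm,v in(("S",[(Sd,ms)]),("T",[(T,mt)]),("both",[(Sd,ms),(T,mt)])): print(nm,*fitmask([hand],[.482,-.278,-.02],v,sc=(.004,.004,.03)))
cam("top");cam("side")
for n,c in(("top",T),("side",Sd)):
    d=nets.silhouettes(n,"loupe_grip")
    for q in d: print(n,q["score"],q["extent"],q["mask"].sum())
    if d:
        m=d[0]["mask"].astype(np.uint8)
        print(*fitmask([hand,disk,box(.04,.07,-.004,.004,.041,.049)],[.482,-.278,-.02],[(c,m)],sc=(.004,.004,.03)))
E
python3 fitl.py
```

```text
333 212
S [ 0.4751 -0.2781  0.0451] [np.float32(0.20146883)]
T [ 0.4751 -0.2756 -0.0036] [np.float32(0.46758753)]
both [ 0.4752 -0.2772 -0.0128] [np.float32(0.20514172), np.float32(0.47074425)]
top 0.81 [433.2, 214.0, 459.4, 280.9] 838
[ 0.4731 -0.2786 -0.0212] [np.float32(0.05964923)]
side 0.72 [313.5, 198.3, 375.5, 215.0] 520
[ 0.4752 -0.2806 -0.026 ] [np.float32(0.27071255)]
```

```bash
python3 - <<'E'
from plan import *
plan([(.49,.05,.225,.6),(.4745,-.279,.20,-.022)],op=60,maxmm=34)
E
```

```text
[[[-0.0,0.0,0.07],[-28.4,15.1,-1.1],60],[[-0.0,0.0,0.07],[-27.2,17.0,-1.1],60],[[-0.0,0.001,0.069],[-26.0,18.9,-1.1],60],[[-0.0,0.0,0.07],[-24.6,20.6,-1.1],60],[[-0.0,0.001,0.069],[-23.1,22.3,-1.1],60],[[-0.0,0.0,0.07],[-21.5,23.9,-1.1],60],[[-0.0,0.001,0.069],[-19.8,25.3,-1.1],60],[[-0.001,0.0,0.07],[-18.0,26.6,-1.2],60]]
[[[0.0,0.0,0.062],[-19.9,26.3,2.5],60],[[0.0,0.0,0.062],[-18.2,27.5,2.5],60],[[0.0,0.0,0.062],[-16.4,28.5,2.5],60],[[0.0,0.0,0.062],[-14.7,29.5,2.5],60],[[0.0,0.0,0.062],[-12.8,30.3,2.5],60],[[0.0,0.0,0.062],[-10.9,31.1,2.5],60],[[0.0,0.0,0.062],[-8.9,31.7,2.5],60],[[0.0,0.0,0.063],[-7.0,32.2,2.5],60]]
[[[0.0,0.0,0.062],[-4.9,32.5,2.6],60],[[0.0,0.0,0.063],[-2.9,32.8,2.5],60]]
end [ 0.4745 -0.279   0.2   ] [ 3.1411  0.0002 -0.0222]
```

Emit:
step_arm([
  [[0,0,0.07],[-28.4,15.1,0],60],
  [[0,0,0.07],[-27.2,17,0],60],
  [[0,0,0.07],[-26,18.9,0],60],
  [[0,0,0.07],[-24.6,20.6,0],60],
  [[0,0,0.07],[-23.1,22.3,0],60],
  [[0,0,0.07],[-21.5,23.9,0],60],
  [[0,0,0.07],[-19.8,25.3,0],60],
  [[0,0,0.07],[-18,26.6,0],60],
])

```text
time: 14.53
position: [0.4893, 0.0491, 0.2159]
eef_rot: [-3.14, 0.003, 0.593]
wrist_force: [0.0, -0.1, -0.2]
opening: 0.0599
```

Emit:
step_arm([
  [[0,0,0.062],[-19.9,26.3,0],60],
  [[0,0,0.062],[-18.2,27.5,2.5],60],
  [[0,0,0.062],[-16.4,28.5,2.5],60],
  [[0,0,0.062],[-14.7,29.5,2.5],60],
  [[0,0,0.062],[-12.8,30.3,2.5],60],
  [[0,0,0.062],[-10.9,31.1,2.5],60],
  [[0,0,0.062],[-8.9,31.7,2.5],60],
  [[0,0,0.063],[-7,32.2,2.5],60],
])

```text
time: 15.2
position: [0.4758, -0.2133, 0.1981]
eef_rot: [-3.14, 0.003, 0.097]
wrist_force: [-0.1, 0.2, -0.2]
opening: 0.0598
```

Emit:
step_arm([
  [[0,0,0.06],[-4.9,32.5,2.6],60],
  [[0,0,0.06],[-2.9,32.8,2.5],60],
  [[0,0,0],[0,0,0],60],
  [[0,0,0],[0,0,0],60],
  [[0,0,0],[0,0,0],60],
])

```text
time: 15.62
position: [0.4735, -0.2767, 0.1934]
eef_rot: [-3.139, 0.003, -0.02]
wrist_force: [-0.8, 0.3, 0.4]
opening: 0.0601
```

```bash
python3 look.py h '{"side":(260,100,400,240),"top":(395,190,515,310)}'; python3 -c "
from plan import *
plan([(.4745,-.279,.05,-.022)],op=60,maxmm=34)"
```

```text
15.6167 [ 0.4735 -0.2767  0.1934] [-3.1391  0.0026 -0.0197] [-0.7834  0.3132  0.3956] 0.06011939327436733 [ 0.6998  0.2212 -0.2773  1.8407  0.0663  1.0922 -1.1923]
[[[-0.0,0.0,0.001],[0.1,0.7,28.8],60],[[-0.0,0.0,0.001],[0.1,0.7,28.9],60],[[-0.001,0.0,0.001],[0.0,0.7,28.8],60],[[-0.0,0.001,0.001],[0.1,0.7,28.9],60],[[-0.001,0.0,0.001],[0.0,0.8,28.8],60]]
end [ 0.4745 -0.279   0.05  ] [ 3.1412  0.0003 -0.0219]
```

View pics/side_h.png

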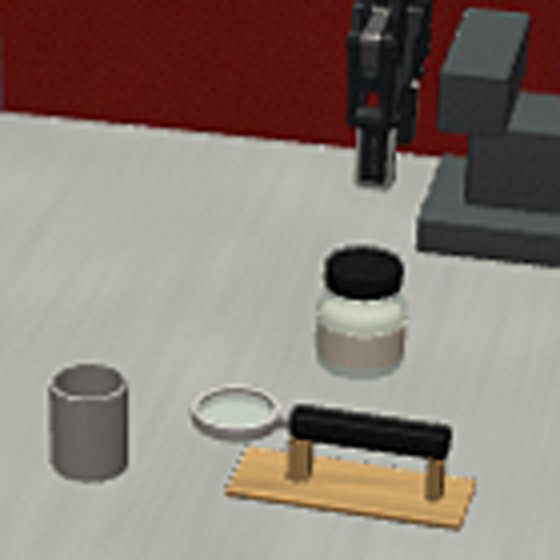

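View pics/top_h.png

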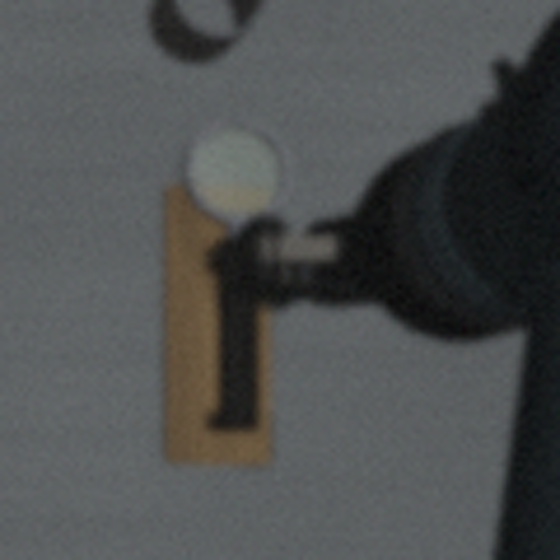

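Emit:
step_arm([
  [[0,0,0],[0.4,2,30],60],
  [[0,0,0],[0,0,35],60],
  [[0,0,0],[0,0,35],60],
  [[0,0,0],[0,0,25],60],
  [[0,0,0],[0,0,18],60],
  [[0,0,0],[0,0,0],60],
  [[0,0,0],[0,0,0],60],
])

```text
time: 16.3
position: [0.4743, -0.2778, 0.0513]
eef_rot: [-3.14, 0.002, -0.017]
wrist_force: [-0.4, -0.3, 1.2]
opening: 0.0599
```

```bash
python3 look.py i '{"side":(290,150,400,240),"top":(395,190,515,310)}'
```

```text
16.3 [ 0.4743 -0.2778  0.0513] [-3.1397  0.002  -0.0174] [-0.4086 -0.3086  1.2381] 0.05987171129242835 [ 0.6748  0.4032 -0.2569  1.9434  0.1363  0.8142 -1.2446]
```

View pics/side_i.png

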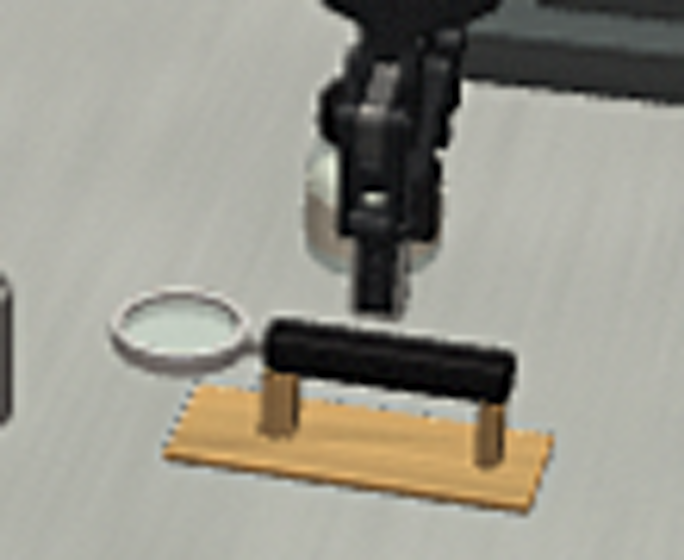

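View pics/top_i.png

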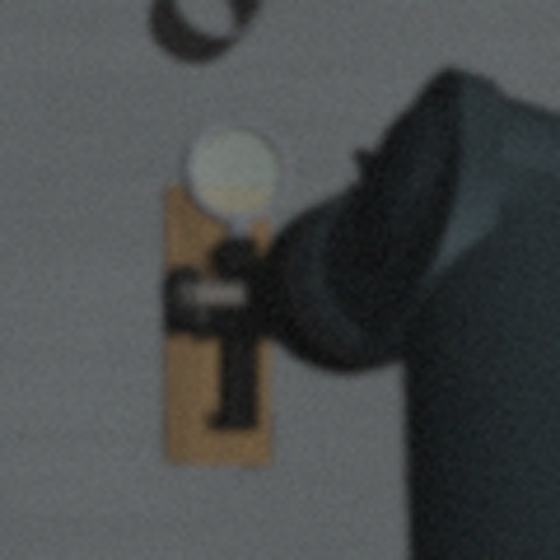

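Emit:
step_arm([
  [[0,0,0],[0,1,15],60],
  [[0,0,0],[0,0,12],60],
  [[0,0,0],[0,0,8],60],
  [[0,0,0],[0,0,0],60],
  [[0,0,0],[0,0,0],60],
])

```text
time: 16.82
position: [0.4744, -0.2806, 0.0169]
eef_rot: [-3.141, 0.001, -0.02]
wrist_force: [-0.4, -0.0, 1.6]
opening: 0.0599
```

```bash
python3 look.py j '{"side":(290,150,400,240)}'
```

```text
16.8167 [ 0.4744 -0.2806  0.0169] [-3.1411  0.0007 -0.02  ] [-0.4325 -0.0379  1.6271] 0.059896939379051384 [ 0.6668  0.4581 -0.244   1.9545  0.1576  0.7478 -1.2598]
```

View pics/side_j.png

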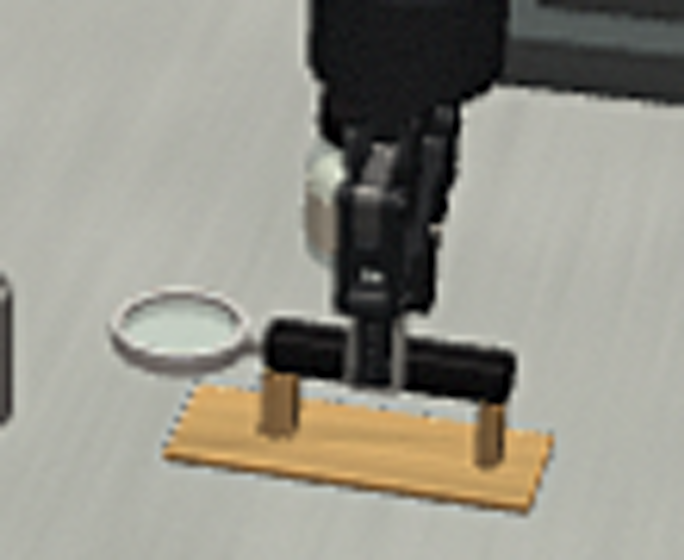

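Emit:
step_arm([
  [[0,0,0],[0,0,5],60],
  [[0,0,0],[0,0,0],30],
  [[0,0,0],[0,0,0],10],
  [[0,0,0],[0,0,0],10],
  [[0,0,0],[0,0,0],10],
  [[0,0,0],[0,0,0],10],
  [[0,0,0],[0,0,0],10],
  [[0,0,0],[0,0,0],10],
])

```text
time: 17.53
position: [0.475, -0.281, 0.0125]
eef_rot: [3.141, -0.001, -0.02]
wrist_force: [-0.3, 0.9, 3.0]
opening: 0.0163
```

```bash
python3 look.py k '{"side":(290,150,400,240)}'
```

```text
17.5333 [ 0.475  -0.281   0.0125] [ 3.1414 -0.0007 -0.0201] [-0.3355  0.874   2.9702] 0.016333941921111865 [ 0.6652  0.4655 -0.2424  1.9554  0.1607  0.7382 -1.2623]
```

View pics/side_k.png

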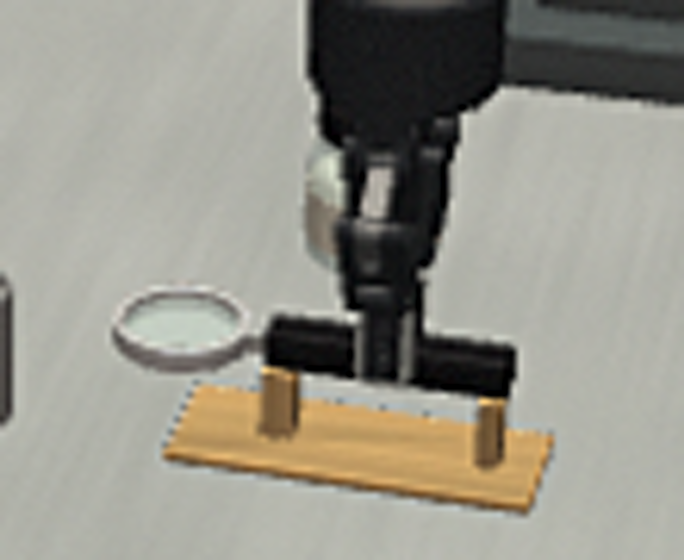

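Emit:
step_arm([
  [[0,0,0],[0,0,-8],10],
  [[0,0,0],[0,0,-15],10],
  [[0,0,0],[0,0,-25],10],
  [[0,0,0],[0,0,-30],10],
  [[0,0,0],[0,0,-30],10],
  [[0,0,0],[0,0,-22],10],
  [[0,0,0],[0,0,0],10],
  [[0,0,0],[0,0,0],10],
])

```text
time: 18.25
position: [0.4754, -0.2816, 0.1435]
eef_rot: [3.14, -0.003, -0.02]
wrist_force: [-0.8, 0.3, -2.7]
opening: 0.0163
```

```bash
cat > loupe.py <<'E'
from h import *
import sys
tag=sys.argv[1]
o=r.get_obs();p=o["position"];R=Ro.from_euler('xyz',o["eef_rot"]).as_matrix()
print(o["time"],p,o["eef_rot"],o["opening"],o["wrist_force"])
th=np.linspace(0,2*np.pi,16,endpoint=False)
f,s=R[:,0],R[:,1]
g=p+[0,0,.0325]
pts=[g+f*a+s*w+[0,0,h] for a in(-.05,.05) for w in(-.009,.009) for h in(-.009,.009)]
ring=[g+f*(.085+.028*np.cos(t))+s*.028*np.sin(t)+[0,0,z] for t in th for z in(-.005,.005)]
for n in("side","top"):
    c=cam(n);P=proj(c,pts+ring);lo=np.floor(P.min(0)-25).astype(int).clip(0);hi=np.ceil(P.max(0)+25).astype(int)
    im=c["pixels"][lo[1]:hi[1],lo[0]:hi[0]];k=min(6,780/im.shape[1],580/im.shape[0])
    im=cv2.resize(im,None,fx=k,fy=k,interpolation=cv2.INTER_CUBIC)
    for i,q in enumerate(P): cv2.circle(im,tuple(np.round((q-lo+.5)*k).astype(int)),1,(0,0,255) if i<8 else (255,0,255),-1)
    cv2.imwrite(f"pics/{n}_{tag}.png",im); print(n,lo,k)
E
python3 loupe.py l
```

```text
18.25 [ 0.4754 -0.2816  0.1435] [ 3.1398 -0.0027 -0.0205] 0.016306491196142806 [-0.7875  0.27   -2.6822]
side [283 123] 6
top [424 175] 4.53125
```

View pics/side_l.png

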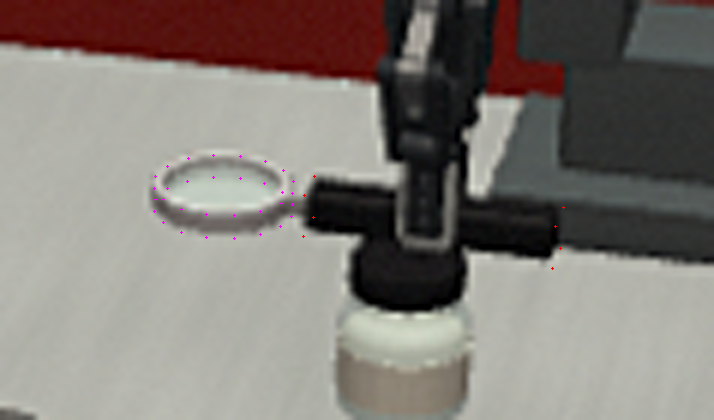

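View pics/top_l.png

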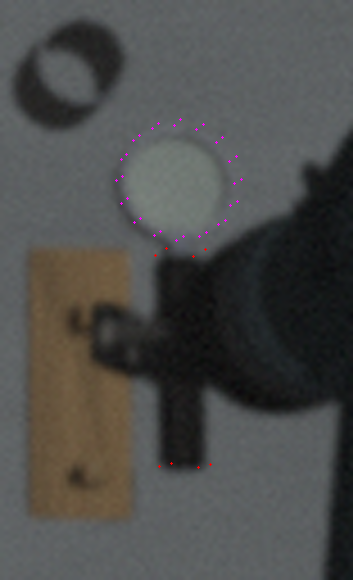

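```bash
python3 -c "
from plan import *
plan([(.5245,.0375,.145,-.018)],op=10,maxmm=24)"
```

```text
[[[-0.0,0.0,-0.0],[3.2,-22.8,-0.3],10],[[-0.0,0.0,-0.0],[3.2,-22.8,-0.3],10],[[-0.0,0.0,-0.0],[3.2,-22.8,-0.3],10],[[-0.0,0.0,-0.0],[3.2,-22.8,-0.3],10],[[-0.0,0.0,-0.0],[3.2,-22.8,-0.3],10],[[-0.0,0.0,-0.0],[3.2,-22.8,-0.3],10],[[-0.0,0.0,-0.0],[3.2,-22.8,-0.3],10],[[-0.0,0.0,-0.0],[3.2,-22.7,-0.3],10]]
[[[-0.0,0.0,-0.0],[3.2,-22.8,-0.3],10],[[-0.0,0.001,-0.0],[3.2,-22.7,-0.3],10],[[-0.0,0.0,-0.001],[3.2,-22.8,-0.3],10],[[-0.0,0.001,-0.0],[3.3,-22.7,-0.3],10],[[-0.001,0.0,-0.001],[3.3,-22.8,-0.3],10],[[-0.0,0.001,-0.0],[3.3,-22.7,-0.3],10]]
end [0.5245 0.0375 0.145 ] [-3.1413 -0.0001 -0.0183]
```

Emit:
step_arm([
  [[0,0,0],[2.8,-10,0],10],
  [[0,0,0],[2.8,-18,0],10],
  [[0,0,0],[2.8,-22,0],10],
  [[0,0,0],[2.8,-24,0],10],
  [[0,0,0],[2.8,-24,0],10],
  [[0,0,0],[2.8,-24,0],10],
  [[0,0,0],[2.8,-24,0],10],
  [[0,0,0],[2.8,-24,0],10],
])

```text
time: 19.02
position: [0.499, -0.1089, 0.1402]
eef_rot: [-3.14, 0.004, -0.019]
wrist_force: [1.1, 0.2, -1.4]
opening: 0.0164
```

Emit:
step_arm([
  [[0,0,0],[2.8,-24,0],10],
  [[0,0,0],[2.8,-24,0],10],
  [[0,0,0],[2.8,-24,0],10],
  [[0,0,0],[2.8,-22,0],10],
  [[0,0,0],[2.8,-20,0],10],
  [[0,0,0],[2.8,-16,0],10],
  [[0,0,0],[2.8,-12,0],10],
  [[0,0,0],[2.8,-7,0],10],
])

```text
time: 19.68
position: [0.5242, 0.0404, 0.1404]
eef_rot: [-3.14, 0.004, -0.016]
wrist_force: [0.1, 0.8, -1.5]
opening: 0.0164
```

Emit:
step_arm([
  [[0,0,0],[0,0,5],10],
  [[0,0,0],[0,0,8],10],
  [[0,0,0],[0,0,6],10],
  [[0,0,0],[0,0,2],10],
  [[0,0,0],[0,0,0],10],
  [[0,0,0],[0,0,0],10],
  [[0,0,0],[0,0,0],10],
])

```text
time: 20.27
position: [0.526, 0.0366, 0.1212]
eef_rot: [3.141, -0.0, -0.021]
wrist_force: [-0.6, 0.3, -1.6]
opening: 0.0162
```

```bash
python3 loupe.py m
```

```text
20.2667 [0.526  0.0366 0.1212] [ 3.1415 -0.0004 -0.0211] 0.01620404639113159 [-0.5794  0.2937 -1.5871]
side [220 194] 5.909090909090909
top [277 155] 4.64
```

View pics/side_m.png

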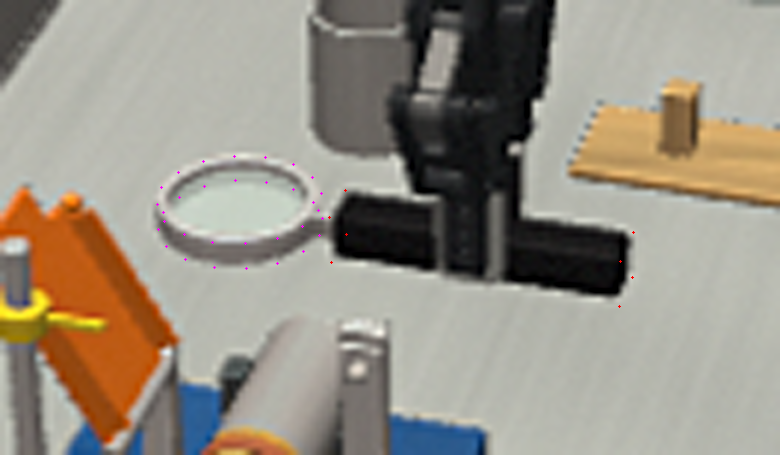

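View pics/top_m.png

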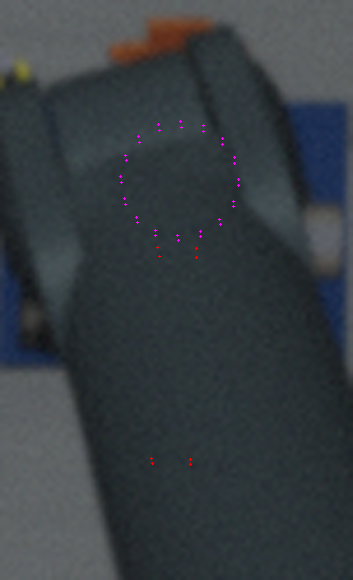

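```bash
python3 - <<'E'
from h import *
c=cam("side")
for t,z in(("lens_center",.1545),("weld_spot",.0575),("focus_mark",.1545)):
    for d in nets.spot_point("side",t)[:3]: print(t,d["at"],d["score"],at_z(c,d["at"],z))
print(proj(c,[[.6095,.036,.0575],[.611,.0348,.1545],[.6588,.1152,.1545]]))
crop(c,(215,215,345,325),5,"s9.png"); o=r.get_obs();print(o["time"],o["position"],o["eef_rot"])
g=nets.spot_point("top","cover_tab");
crop(c,(180,180,400,430),2.3,"s10.png")
E
```

```text
lens_center [262.4, 231.1] 0.81 [0.604  0.0415 0.1545]
lens_center [352.1, 187.2] 0.24 [ 0.4628 -0.1838  0.1545]
weld_spot [262.2, 270.0] 0.78 [0.608  0.0412 0.0575]
focus_mark [224.3, 249.9] 0.61 [0.6549 0.1231 0.1545]
focus_mark [351.2, 290.3] 0.17 [0.3976 0.1869 0.1545]
[[262.2553 268.473 ]
 [260.0581 228.9144]
 [223.7763 247.3817]]
20.5667 [0.5261 0.0371 0.1214] [ 3.1416 -0.0007 -0.0201]
```

View pics/s10.png

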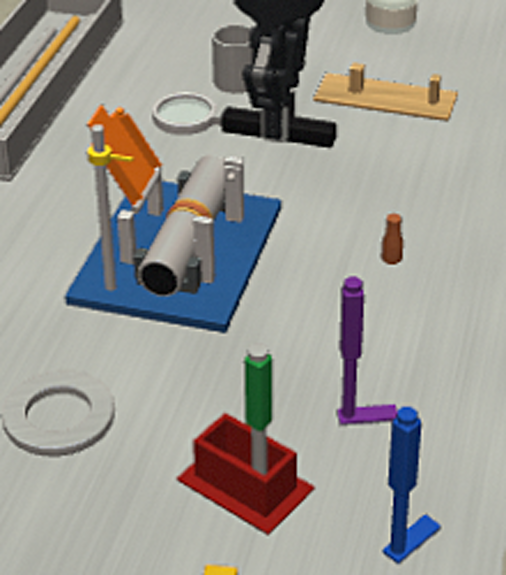

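View pics/s9.png

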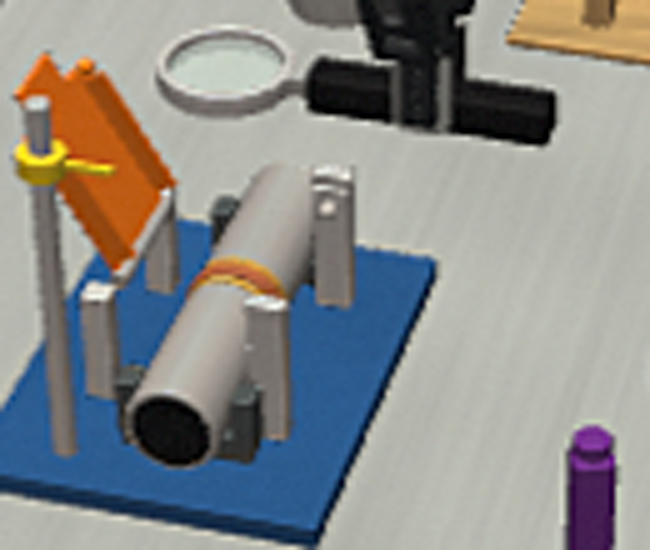

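Emit:
step_arm([
  [[0,0,0],[-1.5,-0.5,0],10],
  [[0,0,0],[0,0,0],10],
  [[0,0,0],[0,0,0],10],
  [[0,0,0],[0,0,0],10],
  [[0,0,0],[0,0,0],10],
  [[0,0,0],[0,0,0],10],
  [[0,0,0],[0,0,0],10],
  [[0,0,0],[0,0,0],10],
])

```text
time: 21.28
position: [0.5244, 0.0376, 0.1211]
eef_rot: [-3.142, -0.0, -0.02]
wrist_force: [0.0, 0.8, -1.4]
opening: 0.0166
```

```bash
python3 - <<'E'
from h import *
o=r.get_obs();print(o["time"],o["position"],o["eef_rot"],o["wrist_force"],o["opening"],np.abs(o["qvel"]).max())
c=cam("side");crop(c,(180,180,400,430),2.3,"s11.png")
print(at_z(c,(259.4,229.2),.1545))
print(r.finish_job())
E
```

```text
21.2833 [0.5244 0.0376 0.1211] [-3.1416 -0.     -0.0202] [ 0.003   0.8039 -1.3794] 0.016627801628235298 0.0012939841962149512
[0.612  0.0361 0.1545]
the job is handed in; nothing more can be done
None
```

View pics/s11.png

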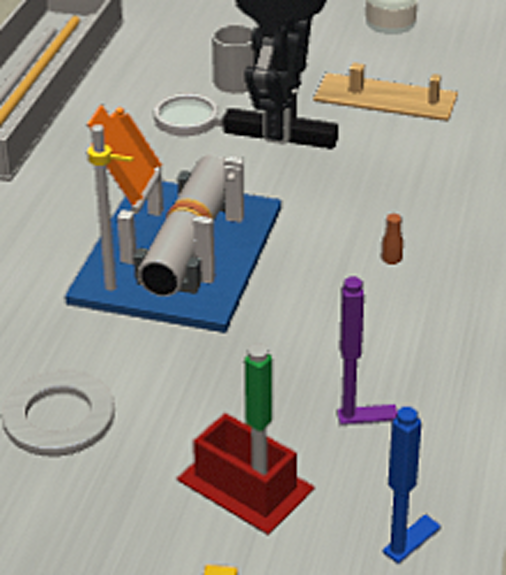

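I levered the cover open with the green pry tool and put the tool back in its red holder. I then held the loupe level over the weld bead and handed the job in at about 21.3 s. `finish_job` gave no verdict, so what follows rests on my own checks.

- **Cover:** the tab corners in the side picture matched a 2.1 rad opening, which is its stop.
- **Pry tool:** it stands upright and released in the holder pocket.
- **Loupe:** the arm was still (joint speeds about 0.001 rad/s). From the arm pose, the lens centre is about (0.609, 0.036, 0.154). I estimated the weld at (0.6095, 0.036) and the collar height at 0.1545. The loupe touches nothing in the last picture. The handle may be tilted by about 0.025 rad, within the 0.14 limit.
- **Other things:** I saw no change in the collar or in the bystanders visible in the last side picture. The magnet square is almost wholly outside it, and the flux jar is cut off at the edge.

**Checks that disagreed or were missing:**
- The point network put the lens about 5 mm towards the robot and 5 mm to its left of where the arm pose put it. It put the weld and the collar a few millimetres off in the same direction, and the handle-fit overlay backed the arm pose.
- The fingertips looked about 20 mm higher in the side picture than the stated tool point, so I gripped lower than nominal.
- The arm hid the lens in the top view, so only the side view confirmed its final position.

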